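Drive scintillator crystals out of their holder and tip them into the bin

ROBOT

A 6-joint arm with a two-finger parallel gripper is mounted at the origin on the work surface. World frame = base frame: x ahead of the robot, y to its left, z up, the work surface at z = 0. Lengths are in m, angles in degrees, forces in N, time in s.
With the tool pointing down it reaches from about 0.35 to 0.875 m from the base axis. Payload 4.2 kg.
Tool frame: the origin (TCP) lies midway between the tips of the shut fingers; the grasp point (between the pads) lies 19 mm behind it; z points along the fingers, y is the direction in which the jaws open and shut (so a half turn about z gives the same grasp; the last joint's range is limited). The gripper opens to 87 mm and grips with 3 to 60 N. Pads are 19 mm wide; open, the fingers measure 117 mm over their backs; the gripper's body (75 mm by 190 mm) begins 51 mm behind the grasp point.
Start: joints at [83.801, 22.042, 0.453, 0, -68.411, -14.817], TCP at [0.224, 0.583, 0.223] pointing down, gripper open.
Joint ranges: [-179.83, 179.83], [-69.29, 118.12], [-61.27, 80.66], [-181.25, 117.63], [-171.15, -9.14], [-177.46, 177.46]. Speed limits (degrees/s): [159.86, 159.86, 180, 180, 180, 180].

INTERFACE

Orientations are given as a 3x3 rotation matrix whose columns are the frame's x, y, z axes.
In Python, from station import sense, capture, finish_job gives the robot as it stands. The module is installed in compiled form; this text tells all that it offers.
- The arm moves only by the shell command python3 -m jog 'ROWS' [OPENING]. ROWS is JSON, a list of rows, each a list of 6 numbers: the shift along the tool's x, y, z in cm, then the turn, a rotation vector about the tool's x, y, z in degrees. In form: [[dx, dy, dz, wx, wy, wz], ...]. A call has exactly 5 rows; each row shifts and turns the commanded pose from where the row before left it, along the tool's axes as they then stand; what a row does not reach is not made up. A row lasts 1/12 s, in which the tool goes at most 41.7 mm and 7.16 degrees, less where a joint would pass 70% of its speed; a pose out of reach is approached as far as the arm can. A call is refused whole if a number of a shift passes 4.17 or a number of a turn 7.16, either way. A call with a gripper value outside its range is refused whole. OPENING is the finger opening in cm, from 0 to 8.7, set as the call begins (- or left out, the last holds). The fingers move at their own pace and stop on an object; the grip force is fixed at half the most. Time passes only in rows, so rows that do not move let the fingers close, or fill a call up. It gives the time, the measured TCP pose, the force and the opening at its end, in the units of the state.
- sense(): the state, without advancing time (a new reading comes with each control period).
- capture(name): name is "scene" or "top" or "wrist"; returns a dict with "frame" (420x560x3 uint8, red, green, blue), "fx", "fy", "cx", "cy" (pixels), "world_to_cam" (4x4, takes a point from world to camera coordinates). Camera axes: x right, y up, looking along -z (the intrinsics and any distortion apply to the point x, -y, -z); pixel columns grow to the right and rows downward; lengths in m; the calibration is good to about 2 mm. A picture is of the moment at which its call begins. There is no depth.
- finish_job(): hands the job in, once; it reports no verdict.
The state is a dict: "time_s": time; "joints": joint angles; "joint_velocities": joint speeds; "effort": joint torques, N m; "tcp_pos": TCP position; "ee_rot": TCP orientation; "wrist_force": force on the tool from outside, world axes, zero at the start; "moment": the same for the moment, N m; "gripper_width": opening from 0.0 (shut) to 1.0 (fully open).
Only numpy, scipy, OpenCV 4.12 (cv2) and the standard library are available. Lean on these libraries where they do the work, as an engineer would, in place of code of your own. Each camera call takes 0.05 s, during which the arm holds its last target.

TASK

Using the drift rod from the tray, drive every crystal out of the holder from the entry side so that it drops into the red skip, without the gripper's fingers touching the crystals. Once all of them lie in the skip, lift the skip's bar to tip them forward into the blue bin, then lower the skip back onto its legs; the rod must end up lying back in its tray, and everything else on the bench must be left where it is.

Things in the scene. Friction and masses are not known exactly. Their poses are not given: they have to be found in the camera images.
- holder: Fixed aluminium crystal holder, 172 mm (own x) x 40 mm (own y, -20 to +20 mm) x 152 mm high, clear roof, on a dark foot plate (own y -55 to +20 mm, 10 mm high). Five square through-bores run along own y, 26 mm wide, bore floor 112 mm above the bench. Entry side own -y; exit side own +y, over the skip. Origin: centre of the underside, on the bench; z up.
- bore_mid (a point): Centre of the entry mouth of the middle bore (bore 2), in the entry face, 125 mm above the bench; bores 0, 1, 3, 4 lie 60 and 30 mm to its -x and 30 and 60 mm to its +x. Axes as the holder: drive along +y, 40 mm to the exit face. A spring pad presses each crystal down until 8 mm before the exit. The 12 mm shank on a bore's axis has 3 mm to spare above, 7 mm below and at the sides.
- crystal0: White wrapped scintillator crystal with a green band near its entry end, a block 24 x 26 (own y, along the bore) x 24 mm, 50 g; at the start tight in bore 0 (10 to 16 N slides it), its end 8 mm out of the entry face. None if that bore is empty. Origin: centre of its underside.
- crystal1: White wrapped scintillator crystal with a green band near its entry end, a block 24 x 26 (own y, along the bore) x 24 mm, 50 g; at the start tight in bore 1 (10 to 16 N slides it), its end 8 mm out of the entry face. None if that bore is empty. Origin: centre of its underside.
- crystal2: White wrapped scintillator crystal with a green band near its entry end, a block 24 x 26 (own y, along the bore) x 24 mm, 50 g; at the start tight in bore 2 (10 to 16 N slides it), its end 8 mm out of the entry face. None if that bore is empty. Origin: centre of its underside.
- crystal3: White wrapped scintillator crystal with a green band near its entry end, a block 24 x 26 (own y, along the bore) x 24 mm, 50 g; at the start tight in bore 3 (10 to 16 N slides it), its end 8 mm out of the entry face. None if that bore is empty. Origin: centre of its underside.
- crystal4: White wrapped scintillator crystal with a green band near its entry end, a block 24 x 26 (own y, along the bore) x 24 mm, 50 g; at the start tight in bore 4 (10 to 16 N slides it), its end 8 mm out of the entry face. None if that bore is empty. Origin: centre of its underside.
- rod: Drift rod, 130 g: square orange handle 24 x 24 x 70 mm and a steel shank 12 mm in diameter, 75 mm long, on the same axis. Own +x runs along the rod towards the shank's tip. Origin: centre of the handle (the handle spans x = -35 to +35 mm, plus a 2.5 mm end cap; the tip is at x = +110 mm). At the start it lies in the tray, tip roughly to world +y. It balances about 13 mm ahead of the origin.
- rod_tip (a point): Tip of the drift rod's shank, on its axis.
- tray_in (a point): Centre of the inner floor (4 mm above the bench) of the grey rod tray, fixed, inside 122 x 242 mm (own x, own y), rim 13 mm above the bench; own y is its long side, z up.
- skip (a joint): Tilt of the red wheeled skip about its axle, rad: 0 = standing on its legs (floor leaning back by 0.2 rad), grows as its bar is lifted and the load tips forward (own +x), stop at 1.35. Turns freely with light damping and falls back when let go; about 5 N at the bar lifts it.
- skip_hinge (a point): Fixed point on the skip's axle at mid-width, 45 mm above the bench; x = the direction in which the skip tips, y along the axle, z up. Lifting the bar turns the skip about this y axis.
- skip_bar (a point): Middle of the skip's black lifting bar: round, 14 mm in diameter, 100 mm long along the skip's own y, held at both ends; 33 mm clear to the skip's rear wall. At rest it stands about 85 mm above the bench, on the robot's side; it lies 206 mm from the axle and swings about it.
- skip_floor (a point): Middle of the skip's inner floor (turns with the skip: x forward to the open lip, z out of the floor). Floor 176 mm long (x = -86 to +90 mm) and 122 mm wide; walls 22 mm high on the holder's side, 42 mm on the far side, 32 mm at the rear, none at the front.
- bin_in (a point): Centre of the inner floor of the fixed blue catch bin in front of the skip: inside 152 mm (own x) x 128 mm (own y), walls 34 mm high at the skip, 50 mm at the sides, 60 mm at the far end; z up.
- tape: Bystander, to be left alone: roll of tan tape lying flat, 92 mm across, 24 mm high. Origin: centre of the underside.
- driver: Bystander, to be left alone: screwdriver with a green handle, 170 mm long, lying. Origin: on its axis near the handle.
- carton: Bystander, to be left alone: open red box 100 x 75 x 50 mm. Origin: centre of the underside.
- module: Bystander, to be left alone: silver box 130 x 45 x 28 mm. Origin: centre of the underside.
- cleaner: Bystander, to be left alone: white bottle, 56 mm across, 140 mm high. Origin: centre of the underside.
- mouse: Bystander, to be left alone: black computer mouse 105 x 60 x 24 mm. Origin: centre of the underside.
- mug: Bystander, to be left alone: blue mug, 76 mm across, 85 mm high. Origin: centre of the underside.
Mind the look-alikes: they are no part of the job. Of the things that look like the part that bears bin_in, take the one that is farthest to the robot's left at the start.

How it is judged:
By the outcome, as a careful person would: the job done as asked, in the order asked, and still so for the second after the job is handed in, with the robot touching nothing.
Of crystal0, crystal1, crystal2, crystal3, crystal4 only 3 to 5 are there at a start; the rules pass over those that are not, and their reading is None.
At some moment in a run one of rod may be knocked a few centimetres aside while the robot is not near it.
Once in a run the grip may slacken for a moment while it holds something.
It also fails if it takes over 210 s, if anything falls off the work surface, if the arm or the gripper's body presses on something with over 40 N, if the wrist force passes 120 N, or if a joint passes its speed limit or range.

## Working session

There is one attempt and no reset: what is moved stays moved. The work goes in short steps, Python scripts to look and compute and a shell command to move; the robot and the scene stay as the last step left them, time stands still between calls to the robot, and variables do not carry over. Pictures are saved under pics/ and viewed, and the job is handed in when it is done.

```bash
ls; mkdir -p pics
python3 - <<'E'
from station import sense,capture
import cv2,numpy as np
s=sense();print(s)
for n in ["scene","top","wrist"]:
    c=capture(n);cv2.imwrite(f"pics/{n}0.png",c["frame"][:,:,::-1]);print(n,c["fx"],c["fy"],c["cx"],c["cy"],c.keys());print(np.round(c["world_to_cam"],4))
E
```

```text
pics
{'time_s': 0.0, 'joints': array([ 8.38012411e+01,  2.20895632e+01,  3.78681030e-01, -2.89337128e-02,
       -6.84093745e+01, -1.48159773e+01]), 'joint_velocities': array([-0.04525767,  0.12864925, -0.09099627,  0.02534896,  0.02373338,
        0.05528436]), 'effort': array([ 5.23828021e-04, -3.90664387e+01,  1.87406248e+01,  4.21980813e+00,
        1.10964183e-02, -1.92785246e-04]), 'tcp_pos': array([0.22390226, 0.58287056, 0.22146485]), 'ee_rot': array([[ 9.33421423e-01, -3.58781222e-01, -6.93438575e-04],
       [-3.58781883e-01, -9.33419207e-01, -2.03585676e-03],
       [ 8.31582912e-05,  2.14910551e-03, -9.99997687e-01]]), 'wrist_force': array([-0.53963271, -0.81944954, -0.26593364]), 'moment': array([-0.02734674,  0.00941053,  0.00299352]), 'gripper_width': 0.9999077656821658}
scene 440.38845301333396 440.38845301333396 281.56229953568163 204.90400695384542 dict_keys(['frame', 'fx', 'fy', 'cx', 'cy', 'world_to_cam'])
[[ 0.5076  0.8616 -0.0084 -0.2482]
 [-0.6467  0.3874  0.6571  0.2285]
 [ 0.5694 -0.3281  0.7538 -1.4061]
 [ 0.      0.      0.      1.    ]]
top 395.3744789344647 395.3744789344647 276.71290731120297 209.93246336418642 dict_keys(['frame', 'fx', 'fy', 'cx', 'cy', 'world_to_cam'])
[[ 0.0067 -1.     -0.0021  0.0201]
 [ 0.989   0.0063  0.148  -0.4611]
 [-0.148  -0.0031  0.989  -1.1463]
 [ 0.      0.      0.      1.    ]]
wrist 348.1716829669782 348.1716829669782 281.6245133174462 205.94222803111782 dict_keys(['frame', 'fx', 'fy', 'cx', 'cy', 'world_to_cam'])
[[-0.3583 -0.9336  0.0028  0.6231]
 [ 0.9033 -0.3475 -0.2516  0.0304]
 [ 0.2358 -0.0876  0.9678 -0.3901]
 [ 0.      0.      0.      1.    ]]
```

View pics/scene0.png

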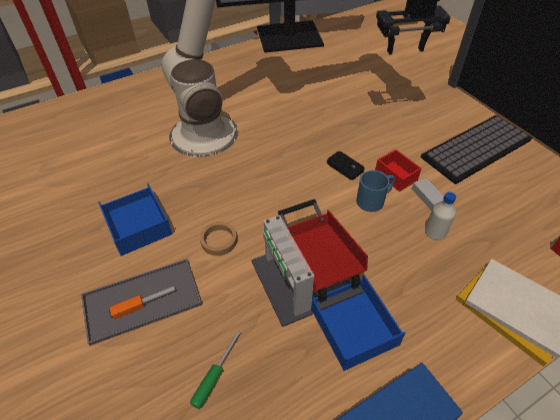

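View pics/top0.png

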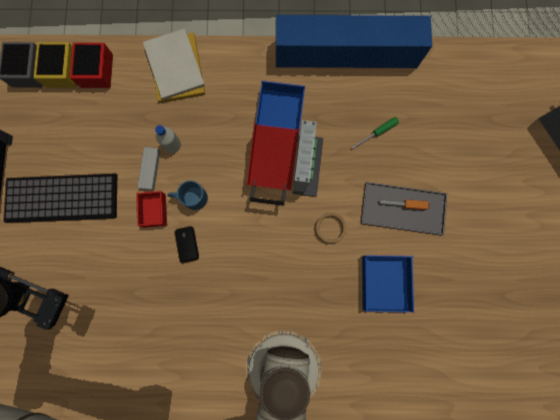

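View pics/wrist0.png

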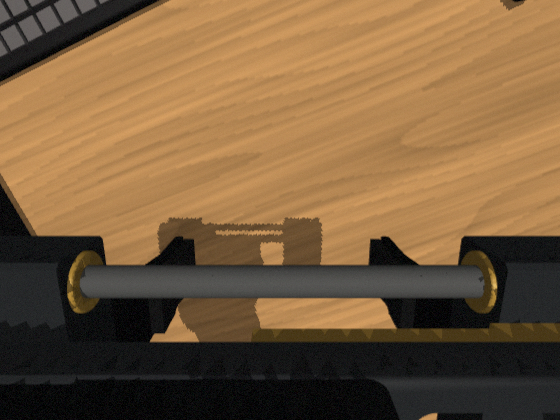

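The scene picture shows the tray at about (142,300), the holder at (290,265), the skip at (325,250) and one blue bin at (355,320). A second blue tray sits at (137,220).

In the top view, blue things are at (278,105), (388,285) and the far box (352,40). The bin in front of the skip at (278,105) is the farthest left, so it is the one that bears bin_in. I'll confirm it in enlarged crops.

```bash
cat > h.py <<'E'
from station import sense,capture
import cv2,numpy as np
def grab(n,f=None,crop=None,k=1):
    c=capture(n)
    im=c["frame"][:,:,::-1].copy(); c["bgr"]=im
    if f:
        o=im if crop is None else im[crop[1]:crop[3],crop[0]:crop[2]]
        if k!=1:o=cv2.resize(o,None,fx=k,fy=k,interpolation=cv2.INTER_CUBIC)
        cv2.imwrite(f"pics/{f}.png",o)
    return c
def ray(c,u,v):
    W=c["world_to_cam"];R=W[:3,:3];o=-R.T@W[:3,3]
    d=R.T@np.array([(u-c["cx"])/c["fx"],-(v-c["cy"])/c["fy"],-1.]);return o,d
def onz(c,u,v,z):
    o,d=ray(c,u,v);return o+d*(z-o[2])/d[2]
def proj(c,p):
    W=c["world_to_cam"];q=W[:3,:3]@np.asarray(p,float)+W[:3,3]
    return np.array([c["cx"]+c["fx"]*q[0]/-q[2],c["cy"]-c["fy"]*q[1]/-q[2]])
def tri(c1,p1,c2,p2):
    o1,d1=ray(c1,*p1);o2,d2=ray(c2,*p2);A=np.stack([d1,-d2],1)
    t=np.linalg.lstsq(A,o2-o1,rcond=None)[0];a=o1+d1*t[0];b=o2+d2*t[1];return (a+b)/2,np.linalg.norm(a-b)
E
python3 - <<'E'
from h import *
grab("top","t1",(235,70,455,245),3.6)
grab("scene","s1",(225,185,415,370),3.2)
grab("scene","s2",(70,250,215,345),5)
E
```

```text
(no output)
```

View pics/t1.png

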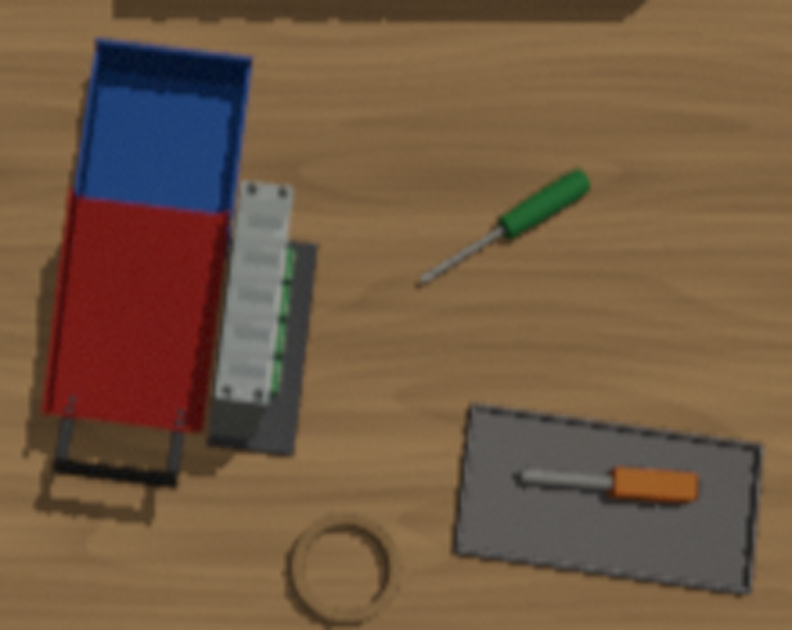

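View pics/s1.png

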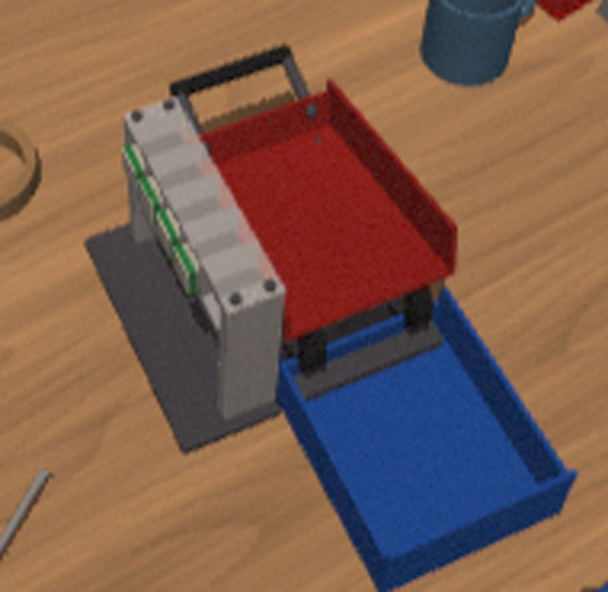

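View pics/s2.png

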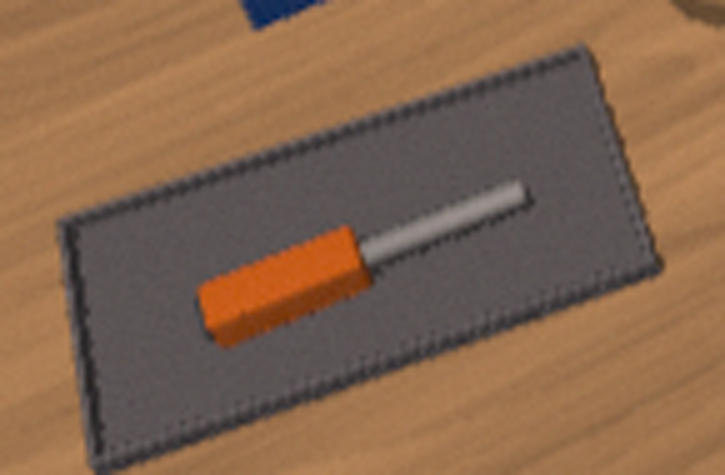

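Confirmed in the crops: the bin bearing bin_in touches the skip's front at t1 (165,130), and the other blue tray lies to the right. Four crystals are in bores 0–3, counting from the robot's side, and bore 4 is empty. Now I'll measure the geometry.

Run:
```python
from h import *
t=capture("top");s=capture("scene")
for c in (t,s): c["bgr"]=c["frame"][:,:,::-1].copy()
T=lambda U,V:((U+.5)/3.6-.5+235,(V+.5)/3.6-.5+70)
S=lambda U,V:((U+.5)/3.2-.5+225,(V+.5)/3.2-.5+185)
print("roof corners top z=.152")
for p in [(244,181),(294,187),(270,403),(215,398)]: print(onz(t,*T(*p),.152)[:2].round(4))
print("scene")
for p in [(281,289),(222,303),(125,116),(183,98)]: print(onz(s,*S(*p),.152)[:2].round(4))
print("foot corners z=.01 top/scene")
for p in [(317,245),(292,455)]: print(onz(t,*T(*p),.01)[:2].round(4))
for p in [(186,452),(86,242)]: print(onz(s,*S(*p),.01)[:2].round(4))
print("bar ends tri")
print(tri(t,T(58,465),s,S(289,50)),tri(t,T(173,481),s,S(174,90)))
S2=lambda U,V:((U+.5)/5-.5+70,(V+.5)/5-.5+250)
# tray corners rim z=.013
print("tray")
for p in [(472,404),(761,445),(747,595),(455,553)]: print(onz(t,*T(*p),.013)[:2].round(4))
for p in [(660,268),(100,470),(60,220),(588,47)]: print(onz(s,*S2(*p),.013)[:2].round(4))
for n,c in (("t",t),("s",s)):
    hsv=cv2.cvtColor(c["bgr"],cv2.COLOR_BGR2HSV)
    m=cv2.inRange(hsv,(5,170,120),(18,255,255));cn,_=cv2.findContours(m,cv2.RETR_EXTERNAL,cv2.CHAIN_APPROX_NONE)
    k=max(cn,key=cv2.contourArea);r=cv2.minAreaRect(k);print(n,r)
    if n=="t":
        b=cv2.boxPoints(r);print([onz(c,*q,.028)[:2].round(4) for q in b], onz(c,*r[0],.028).round(4))
print("tip top",onz(t,*T(517,477),.016)[:2].round(4),"scene",onz(s,*S2(524,192),.016)[:2].round(4),"shank root top",onz(t,*T(611,480),.016)[:2].round(4))
print("scene handle top corners",[onz(s,*S2(*p),.028)[:2].round(4) for p in [(352,228),(198,285),(214,320),(368,262)]])
```

```text
roof corners top z=.152
[ 0.6968 -0.047 ]
[ 0.6921 -0.0856]
[ 0.5217 -0.0661]
[ 0.5253 -0.0247]
scene
[ 0.6953 -0.0484]
[ 0.6851 -0.0853]
[ 0.5237 -0.0647]
[ 0.5304 -0.0222]
foot corners z=.01 top/scene
[ 0.6943 -0.1194]
[ 0.5084 -0.0961]
[ 0.6994 -0.1208]
[ 0.5131 -0.0991]
bar ends tri
(array([0.48501956, 0.09835927, 0.0887676 ]), np.float64(0.0022379209303029987)) (array([0.47228516, 0.00486703, 0.08505265]), np.float64(0.002353286498251735))
tray
[ 0.553  -0.2498]
[ 0.519  -0.4941]
[ 0.3913 -0.4752]
[ 0.425  -0.2321]
[ 0.5596 -0.2512]
[ 0.5257 -0.4944]
[ 0.3954 -0.4791]
[ 0.4311 -0.233 ]
t ((416.50347900390625, 203.95863342285156), (21.591825485229492, 6.80972957611084), 4.763641834259033)
[array([ 0.4749, -0.3636]), array([ 0.4956, -0.3661]), array([ 0.4905, -0.4306]), array([ 0.4699, -0.4279])] [ 0.4827 -0.3971  0.028 ]
s ((126.09022521972656, 306.9334411621094), (12.78231430053711, 34.04991149902344), 67.61986541748047)
tip top [ 0.4896 -0.2854] scene [ 0.4931 -0.2898] shank root top [ 0.4875 -0.3646]
scene handle top corners [array([ 0.4786, -0.3641]), array([ 0.4712, -0.4321]), array([ 0.4916, -0.4309]), array([ 0.4988, -0.3635])]
```

```bash
python3 -m jog '[[0,0,-0.5,0,0,7],[0,0,-0.5,0,0,7],[0,0,0,0,0,7],[0,0,0,0,0,7],[0,0,0,0,0,7]]' 5; python3 -m jog '[[0,0,0,0,0,7],[0,0,0,0,0,7],[0,0,0,0,0,7],[0,0,0,0,0,7],[0,0,0,0,0,7]]'; python3 -m jog '[[0,0,0,0,0,3.5],[2.5,-3.3,0,0,0,0],[2.5,-3.3,0,0,0,0],[2.5,-3.3,0,0,0,0],[2.5,-3.3,0,0,0,0]]'; python3 -c "
from h import *;s=sense();print(s['joints'],s['ee_rot'])"
```

```text
time_s: 0.82
tcp_pos: [0.2241, 0.5834, 0.2327]
ee_rot: [[0.554, -0.833, -0.0], [-0.833, -0.554, 0.0], [-0.0, -0.0, -1.0]]
wrist_force: [0.2, -0.3, 0.4]
gripper_width: 0.708
time_s: 1.23
tcp_pos: [0.2241, 0.5834, 0.2325]
ee_rot: [[-0.024, -1.0, -0.0], [-1.0, 0.024, -0.0], [0.0, 0.0, -1.0]]
wrist_force: [0.0, 0.4, -1.0]
gripper_width: 0.578
time_s: 1.65
tcp_pos: [0.3486, 0.4722, 0.2327]
ee_rot: [[-0.078, -0.997, 0.0], [-0.997, 0.078, 0.0], [-0.0, -0.0, -1.0]]
wrist_force: [0.8, 0.1, -0.8]
gripper_width: 0.572
[ 6.93596003e+01  1.79379074e+01 -4.19863884e+00  4.89443029e-03
 -6.78506934e+01 -7.38074635e+01] [[-7.75197956e-02 -9.96990801e-01  1.52547558e-04]
 [-9.96990795e-01  7.75198227e-02  1.80525972e-04]
 [-1.91808193e-04 -1.38094174e-04 -9.99999972e-01]]
```

```bash
python3 -m jog '[[4,-0.96,0,0,0,0],[4,-0.96,0,0,0,0],[4,-0.96,0,0,0,0],[4,-0.96,0,0,0,0],[4,-0.96,0,0,0,0]]'; python3 -m jog '[[4,-0.96,0,0,0,0],[4,-0.96,0,0,0,0],[4,-0.96,0,0,0,0],[4,-0.96,0,0,0,0],[4,-0.96,0,0,0,0]]';python3 -m jog '[[4,-0.96,0,0,0,0],[4,-0.96,0,0,0,0],[4,-0.96,0,0,0,0],[4,-0.96,0,0,0,0],[4,-0.96,0,0,0,0]]';python3 -m jog '[[4,-0.96,0,0,0,0],[4,-0.96,0,0,0,0],[4,-0.96,0,0,0,0],[4,-0.96,0,0,0,0],[4,-0.96,0,0,0,0]]';python3 -m jog '[[2.5,-0.5,1,0,0,0],[2.2,-0.6,1,0,0,0],[0,0,1,0,0,0],[0,0,1,0,0,0],[0,0,0,0,0,0]]' 5.5
python3 - <<'E'
from h import *
grab("wrist","w1");grab("top","t2",(235,70,455,245),3.6)
E
```

```text
time_s: 2.07
tcp_pos: [0.3799, 0.2681, 0.2327]
ee_rot: [[-0.078, -0.997, 0.0], [-0.997, 0.078, 0.0], [-0.0, -0.0, -1.0]]
wrist_force: [0.8, 0.6, -0.8]
gripper_width: 0.578
time_s: 2.48
tcp_pos: [0.4118, 0.0651, 0.2331]
ee_rot: [[-0.078, -0.997, 0.001], [-0.997, 0.078, 0.001], [-0.001, -0.001, -1.0]]
wrist_force: [0.5, 0.4, 0.1]
gripper_width: 0.576
time_s: 2.9
tcp_pos: [0.444, -0.1383, 0.2331]
ee_rot: [[-0.079, -0.997, 0.001], [-0.997, 0.079, 0.0], [-0.0, -0.001, -1.0]]
wrist_force: [0.3, 1.0, -0.2]
gripper_width: 0.576
time_s: 3.32
tcp_pos: [0.4761, -0.3415, 0.2327]
ee_rot: [[-0.079, -0.997, 0.0], [-0.997, 0.079, -0.0], [0.0, -0.0, -1.0]]
wrist_force: [0.9, 0.7, 0.5]
gripper_width: 0.574
time_s: 3.73
tcp_pos: [0.482, -0.3858, 0.1897]
ee_rot: [[-0.079, -0.997, -0.005], [-0.997, 0.079, 0.003], [-0.003, 0.005, -1.0]]
wrist_force: [-0.9, 0.3, -0.9]
gripper_width: 0.629
```

View pics/w1.png

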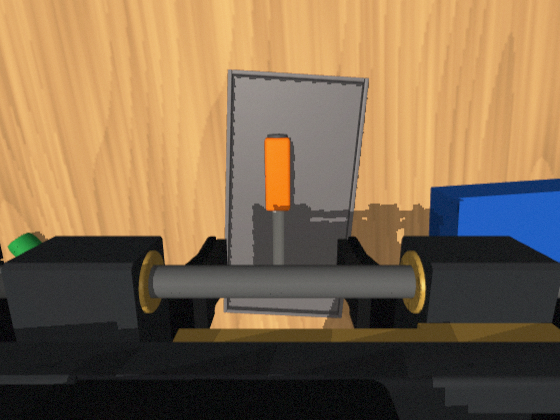

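View pics/t2.png

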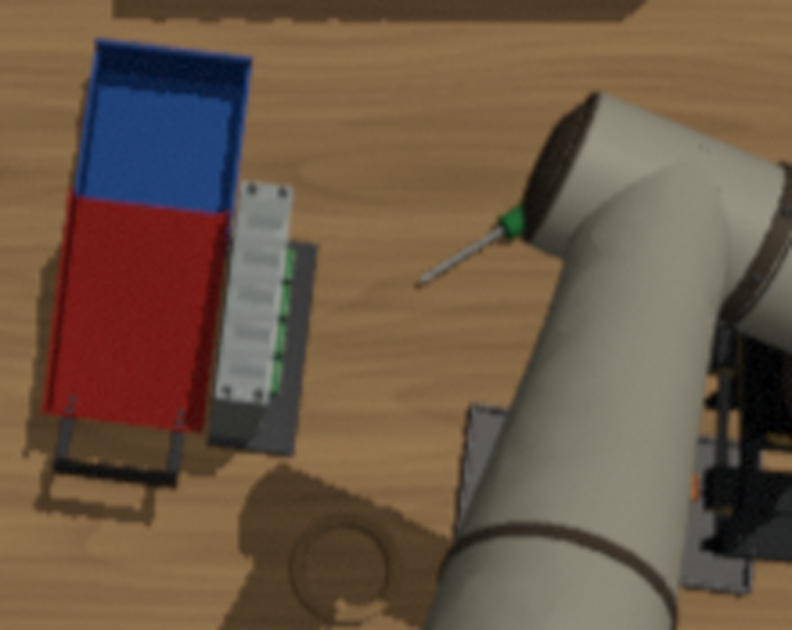

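The wrist view shows the orange handle at (278,172), end cap at (277,135), and the shank running down to about (278,265). Handle and tray appear in place.

Run:
```python
from h import *
c=grab("wrist")
hsv=cv2.cvtColor(c["bgr"],cv2.COLOR_BGR2HSV)
m=cv2.inRange(hsv,(5,170,150),(18,255,255));cn,_=cv2.findContours(m,cv2.RETR_EXTERNAL,cv2.CHAIN_APPROX_NONE)
k=max(cn,key=cv2.contourArea);r=cv2.minAreaRect(k);b=cv2.boxPoints(r);print(r)
print([onz(c,*q,.028)[:2].round(4) for q in b],onz(c,*r[0],.028)[:2])
print([onz(c,*q,.013)[:2].round(4) for q in [(229,71),(368,80)]], "tray expected (.522,-.494),(.393,-.477)")
print(sense()['tcp_pos'],sense()['ee_rot'].round(4))
```

```text
((279.0, 174.0), (72.0, 24.0), 90.0)
[array([ 0.4926, -0.4361]), array([ 0.4706, -0.4344]), array([ 0.4754, -0.3658]), array([ 0.4987, -0.3676])] [ 0.48425023 -0.40186114]
[array([ 0.5229, -0.4983]), array([ 0.3954, -0.4807])] tray expected (.522,-.494),(.393,-.477)
[ 0.48383905 -0.38622876  0.19337792] [[-7.72e-02 -9.97e-01  7.00e-04]
 [-9.97e-01  7.72e-02 -7.00e-04]
 [ 6.00e-04 -8.00e-04 -1.00e+00]]
```

```bash
python3 -m jog '[[0,-0.1,3.5,0,0,0],[0,0,3.5,0,0,0],[0,0,3.5,0,0,0],[0,0,3,0,0,0],[0,0,2.5,0,0,0]]'; python3 -m jog '[[0,0,1.5,0,0,0],[0,0,1.1,0,0,0],[0,0,0,0,0,0],[0,0,0,0,0,0],[0,0,0,0,0,0]]'
python3 - <<'E'
from h import *
grab("wrist","w2");print(sense()['tcp_pos'])
E
```

```text
time_s: 4.3
tcp_pos: [0.4846, -0.386, 0.0318]
ee_rot: [[-0.077, -0.997, 0.0], [-0.997, 0.077, -0.0], [0.0, -0.0, -1.0]]
wrist_force: [-0.6, 0.1, -0.0]
gripper_width: 0.627
time_s: 4.72
tcp_pos: [0.4856, -0.3873, 0.0082]
ee_rot: [[-0.078, -0.997, 0.003], [-0.997, 0.078, -0.001], [0.001, -0.003, -1.0]]
wrist_force: [0.6, 0.2, -0.5]
gripper_width: 0.635
[ 0.48552272 -0.38738841  0.00822719]
```

View pics/w2.png

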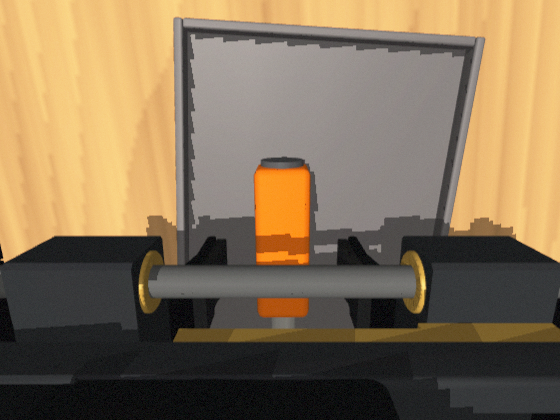

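The handle lies centred between the fingers, with its cap at (283,160). I'll close and lift.

```bash
python3 -m jog '[[0,0,0,0,0,0],[0,0,0,0,0,0],[0,0,0,0,0,0],[0,0,0,0,0,0],[0,0,0,0,0,0]]' 0;python3 -m jog '[[0,0,0,0,0,0],[0,0,0,0,0,0],[0,0,0,0,0,0],[0,0,0,0,0,0],[0,0,0,0,0,0]]';  python3 -m jog '[[0,0,-1,0,0,0],[0,0,-2,0,0,0],[0,0,-3,0,0,0],[0,0,-3,0,0,0],[0,0,-3,0,0,0]]'
python3 - <<'E'
from h import *
s=sense();print(s['tcp_pos'],s['ee_rot'].round(4),s['gripper_width'],s['wrist_force'])
grab("wrist","w3");grab("scene","s3",(60,210,250,350),4.2)
E
```

```text
time_s: 5.18
tcp_pos: [0.4845, -0.3872, 0.0067]
ee_rot: [[-0.079, -0.997, 0.0], [-0.997, 0.079, -0.0], [0.0, -0.0, -1.0]]
wrist_force: [-0.2, 0.1, -0.0]
gripper_width: 0.336
time_s: 5.6
tcp_pos: [0.4846, -0.3872, 0.0066]
ee_rot: [[-0.079, -0.997, 0.0], [-0.997, 0.079, -0.0], [0.0, -0.0, -1.0]]
wrist_force: [0.6, -0.4, 0.8]
gripper_width: 0.274
time_s: 6.02
tcp_pos: [0.4839, -0.3868, 0.1279]
ee_rot: [[-0.079, -0.997, -0.001], [-0.997, 0.079, 0.001], [-0.001, 0.001, -1.0]]
wrist_force: [-0.0, -0.9, -1.9]
gripper_width: 0.273
[ 0.48388158 -0.38679599  0.12794371] [[-7.880e-02 -9.969e-01 -1.200e-03]
 [-9.969e-01  7.880e-02  6.000e-04]
 [-5.000e-04  1.200e-03 -1.000e+00]] 0.2727224791004297 [-0.03711748 -0.92565721 -1.87055753]
```

View pics/w3.png

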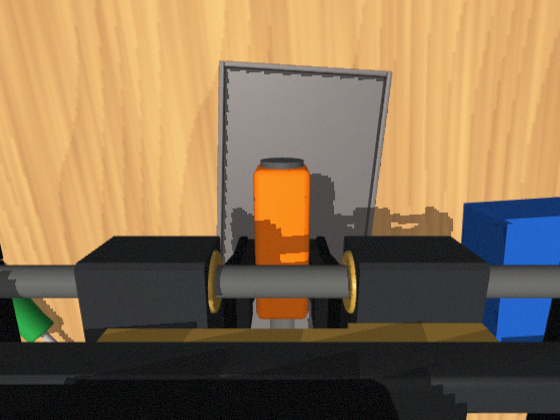

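View pics/s3.png

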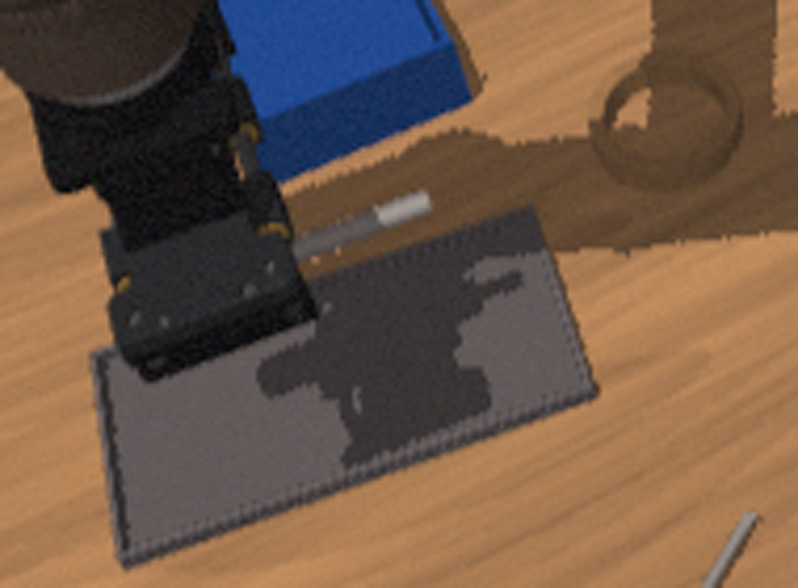

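```bash
python3 -m jog '[[0,0,0,0,0,2.8],[-3.5,-0.5,0.4,0,0,0],[-3.5,-0.5,0.4,0,0,0],[-3.5,-0.5,0.3,0,0,0],[-3.5,-0.5,0.3,0,0,0]]';python3 -m jog '[[-3,-0.2,0,0,0,0],[-2,0,0,0,0,0],[-0.9,0,0,0,0,0],[0,0,0,0,0,0],[0,0,0,0,0,0]]'
python3 - <<'E'
from h import *
s=sense();print(s['tcp_pos'],s['ee_rot'].round(4),s['gripper_width'],s['wrist_force'])
grab("wrist","w4");grab("scene","s4",(200,180,360,320),5);grab("top","t4",(255,90,375,200),6)
E
```

```text
time_s: 6.53
tcp_pos: [0.5214, -0.2493, 0.1118]
ee_rot: [[-0.129, -0.992, -0.002], [-0.992, 0.129, 0.001], [-0.001, 0.002, -1.0]]
wrist_force: [0.4, 0.4, -0.5]
gripper_width: 0.277
time_s: 6.95
tcp_pos: [0.5314, -0.1925, 0.1124]
ee_rot: [[-0.127, -0.992, -0.001], [-0.992, 0.127, 0.0], [0.0, 0.001, -1.0]]
wrist_force: [0.6, -0.1, -0.3]
gripper_width: 0.276
[ 0.53135991 -0.19254956  0.11237786] [[-1.267e-01 -9.919e-01 -7.000e-04]
 [-9.919e-01  1.267e-01  0.000e+00]
 [ 1.000e-04  7.000e-04 -1.000e+00]] 0.2757828051143383 [ 0.5749741  -0.13142058 -0.27851215]
```

View pics/w4.png

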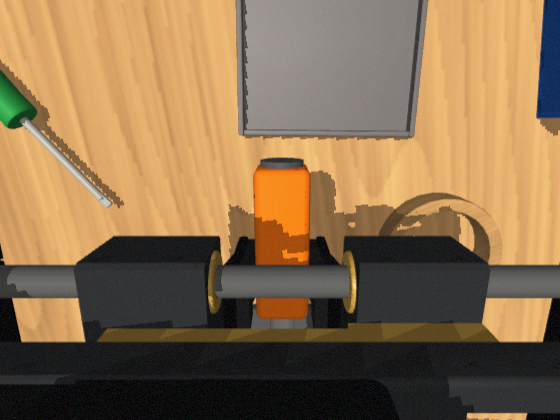

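View pics/s4.png

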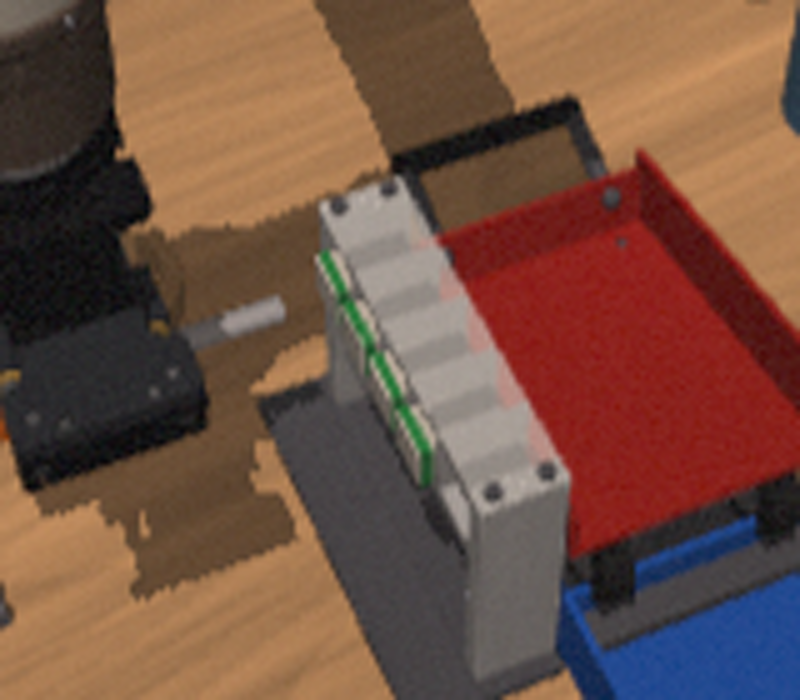

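View pics/t4.png

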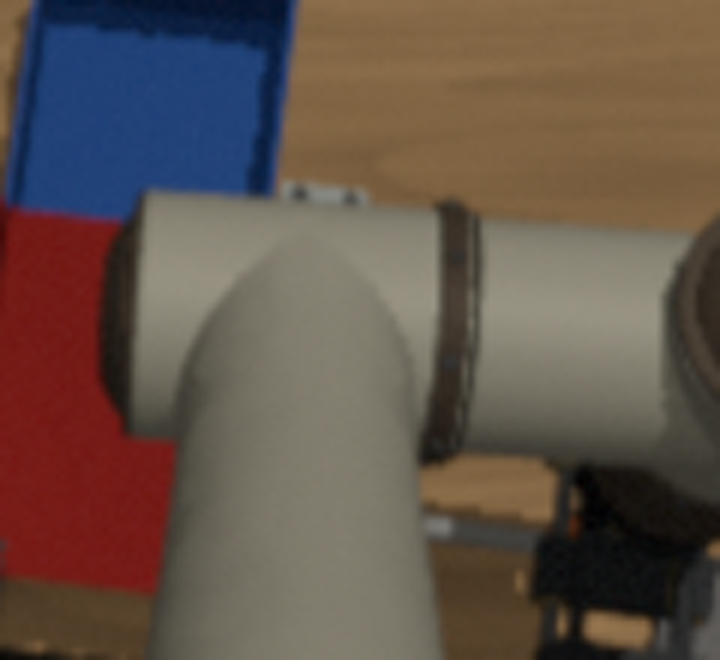

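Run:
```python
from h import *
c=capture("scene");s=sense();p=s['tcp_pos'];R=s['ee_rot']
Z=lambda q:(((q[0]+.5-200)*5-.5).round(1),((q[1]+.5-180)*5-.5).round(1))
tip=p-R[:,0]*.1-R[:,2]*.0094
print("tip",tip,Z(proj(c,tip)))
a=np.radians(-7.3);xh=np.array([np.cos(a),np.sin(a),0]);yh=np.array([-np.sin(a),np.cos(a),0]);C=np.array([.6088,-.0555,0])
for k,dx,z in [(0,-.012,.136),(0,.012,.136),(1,-.012,.136),(3,.012,.136),(3,.012,.112)]:
    print(k,Z(proj(c,C+xh*((k-2)*.03+dx)-yh*.028+np.array([0,0,z]))))
for X,Y in [(-.086,-.02),(-.086,.02),(.086,-.02),(.086,.02)]: print("roof",Z(proj(c,C+xh*X+yh*Y+np.array([0,0,.152]))))
```

```text
tip [ 0.54422064 -0.09447915  0.12182277] (np.float64(286.8), np.float64(307.3))
0 (np.float64(314.4), np.float64(253.0))
0 (np.float64(334.6), np.float64(292.9))
1 (np.float64(339.8), np.float64(303.0))
3 (np.float64(416.3), np.float64(453.9))
3 (np.float64(416.6), np.float64(485.1))
roof (np.float64(318.1), np.float64(202.1))
roof (np.float64(401.3), np.float64(174.3))
roof (np.float64(478.7), np.float64(512.0))
roof (np.float64(570.0), np.float64(477.3))
```

Run:
```python
from h import *
c=grab("scene","s5",(255,215,325,295),10)
```

```text
(no output)
```

View pics/s5.png

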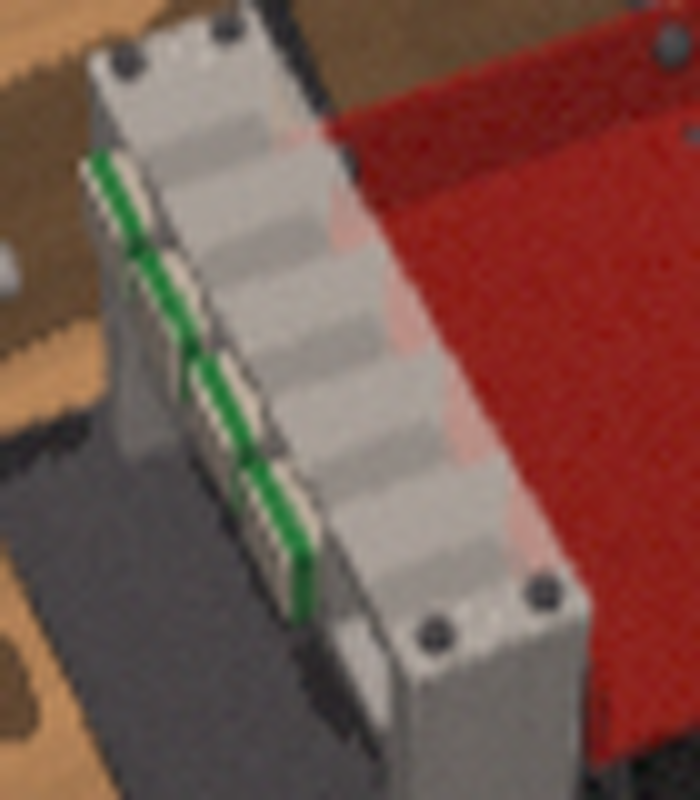

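```bash
python3 -m jog '[[-0.6,0,-0.2,0,0,0],[-0.6,0,0,0,0,0],[-0.6,0,0,0,0,0],[-0.6,0,0,0,0,0],[-0.6,0,0,0,0,0]]'
python3 - <<'E'
from h import *
s=sense();print(s['tcp_pos'],s['ee_rot'].round(4),s['gripper_width'],s['wrist_force'])
grab("wrist","w5");grab("scene","s6",(240,200,340,300),7)
E
```

```text
time_s: 7.62
tcp_pos: [0.535, -0.1648, 0.1152]
ee_rot: [[-0.126, -0.992, -0.002], [-0.992, 0.126, -0.005], [0.005, 0.001, -1.0]]
wrist_force: [-2.8, -14.2, -0.8]
gripper_width: 0.273
[ 0.53496375 -0.16484913  0.11515173] [[-0.1262 -0.992  -0.0018]
 [-0.992   0.1262 -0.0046]
 [ 0.0047  0.0012 -1.    ]] 0.2734846131077273 [ -2.80681619 -14.15312728  -0.84283874]
```

View pics/s6.png

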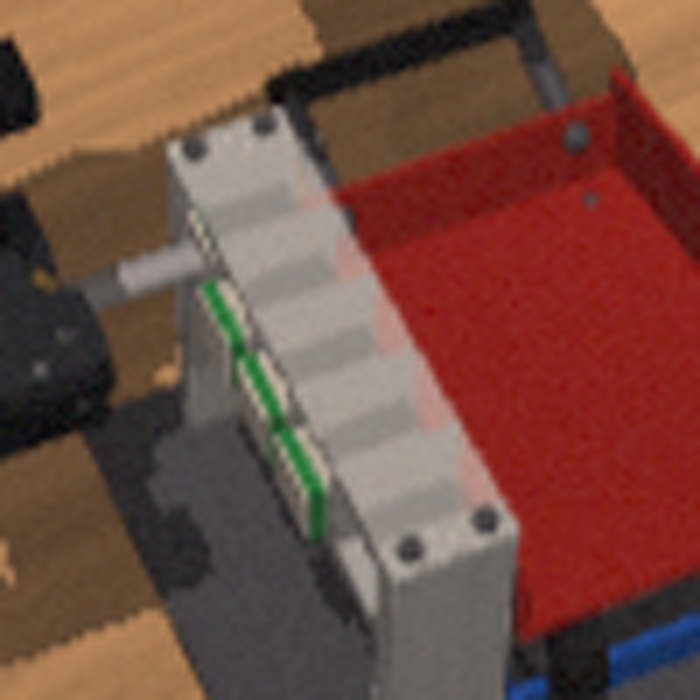

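View pics/w5.png

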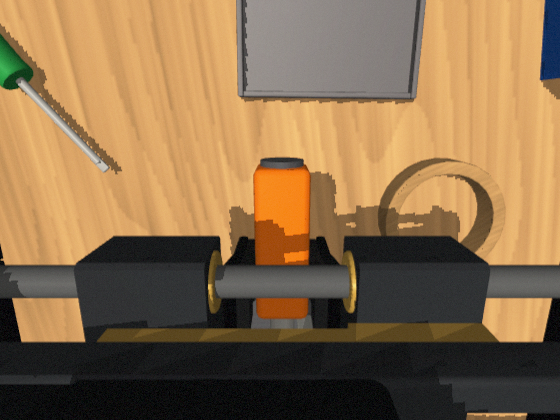

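The rod is centred on crystal 0, which is sliding in at 14 N, and the grip has not slipped (handle cap still at (282,160)). I'll keep driving.

```bash
python3 -m jog '[[-0.6,0,0,0,0,0],[-0.6,0,0,0,0,0],[-0.7,0,0,0,0,0],[-0.7,0,0,0,0,0],[-0.7,0,0,0,0,0]]';python3 -m jog '[[-0.8,0,0,0,0,0],[-0.6,0,0,0,0,0],[0,0,0,0,0,0],[0,0,0,0,0,0],[0,0,0,0,0,0]]'
python3 - <<'E'
from h import *
s=sense();p=s['tcp_pos'];R=s['ee_rot'];tip=p-R[:,0]*.1-R[:,2]*.0094
a=np.radians(-7.3);xh=np.array([np.cos(a),np.sin(a),0]);yh=np.array([-np.sin(a),np.cos(a),0]);C=np.array([.6088,-.0555,0])
print("tip own",(tip-C)@xh,(tip-C)@yh+.02,tip[2])
grab("wrist","w6");grab("scene","s7",(240,190,370,310),6)
E
```

```text
time_s: 8.13
tcp_pos: [0.5387, -0.1325, 0.115]
ee_rot: [[-0.127, -0.992, -0.003], [-0.992, 0.127, -0.004], [0.005, 0.002, -1.0]]
wrist_force: [0.1, -1.8, -2.3]
gripper_width: 0.275
time_s: 8.55
tcp_pos: [0.5416, -0.1157, 0.1146]
ee_rot: [[-0.127, -0.992, 0.0], [-0.992, 0.127, 0.0], [-0.0, -0.0, -1.0]]
wrist_force: [0.6, 0.1, -1.3]
gripper_width: 0.271
tip own -0.05905054689597885 0.051705110811579996 0.1239879326373626
```

View pics/s7.png

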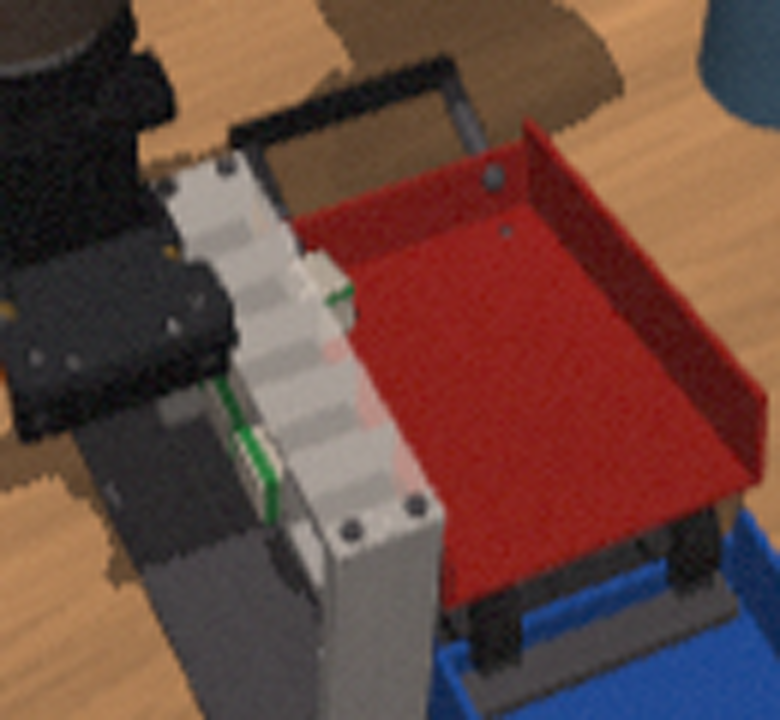

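View pics/w6.png

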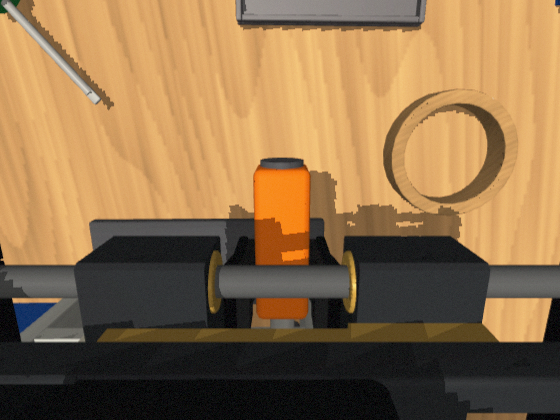

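Crystal 0 dropped into the skip, at s7 (330,290). I'll retract, shift 30 mm, and drive bore 1.

```bash
python3 -m jog '[[1.5,0,0,0,0,0],[2,0,0,0,0,0],[2,0,0,0,0,0],[1.5,0,0,0,0,0],[0.5,0,0,0,0,0]]';python3 -m jog '[[0.2,-1.5,0,0,0,0],[0,-1.4,0,0,0,0],[0,0,0,0,0,0],[0,0,0,0,0,0],[0,0,0,0,0,0]]'
python3 - <<'E'
from h import *
s=sense();p=s['tcp_pos'];R=s['ee_rot'];tip=p-R[:,0]*.1-R[:,2]*.0094
a=np.radians(-7.3);xh=np.array([np.cos(a),np.sin(a),0]);yh=np.array([-np.sin(a),np.cos(a),0]);C=np.array([.6088,-.0555,0])
print("tip own",(tip-C)@xh,(tip-C)@yh+.02,tip[2])
grab("wrist","w7");grab("scene","s8",(230,190,360,310),6)
E
```

```text
time_s: 9.07
tcp_pos: [0.5315, -0.1923, 0.1144]
ee_rot: [[-0.13, -0.992, -0.0], [-0.992, 0.13, -0.0], [0.0, 0.0, -1.0]]
wrist_force: [0.9, -0.2, -1.5]
gripper_width: 0.275
time_s: 9.48
tcp_pos: [0.5597, -0.1958, 0.1142]
ee_rot: [[-0.127, -0.992, -0.001], [-0.992, 0.127, 0.0], [-0.0, 0.001, -1.0]]
wrist_force: [-0.2, 0.4, -0.9]
gripper_width: 0.267
tip own -0.03081128963533216 -0.02543924124377951 0.12361393416030608
```

View pics/s8.png

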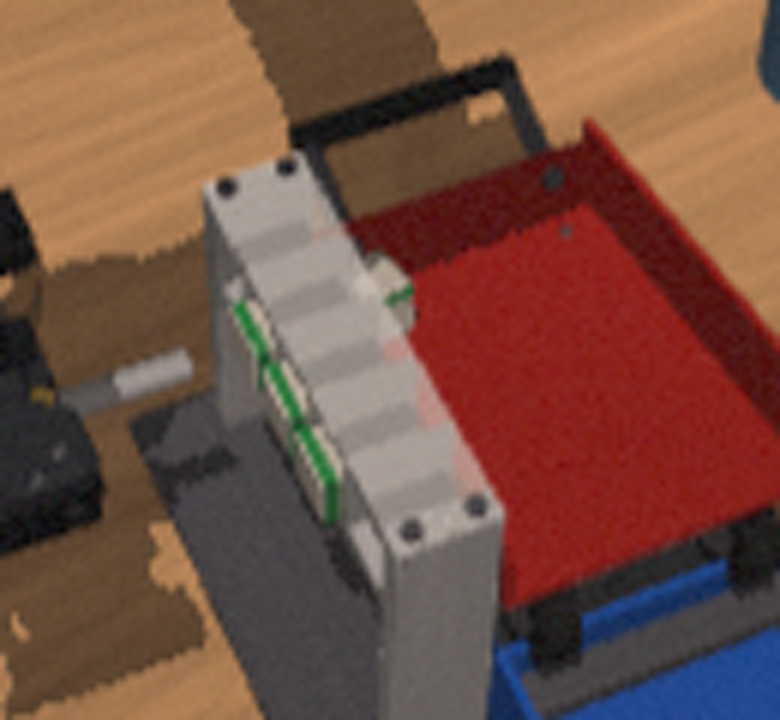

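Run:
```python
from h import *
c=capture("scene")
a=np.radians(-7.3);xh=np.array([np.cos(a),np.sin(a),0]);yh=np.array([-np.sin(a),np.cos(a),0]);C=np.array([.6088,-.0555,0])
for q in [(390,290),(400,297),(412,320)]:
  for z in (.06,.08,.1,.12):
    P=onz(c,q[0]/6+230,q[1]/6+190,z);print(q,z,"own",((P-C)@xh).round(4),((P-C)@yh+.02).round(4))
grab("top","t8",(235,70,375,215),5)
```

```text
(390, 290) 0.06 own -0.074 0.0732
(390, 290) 0.08 own -0.0605 0.0667
(390, 290) 0.1 own -0.0471 0.0603
(390, 290) 0.12 own -0.0336 0.0539
(400, 297) 0.06 own -0.0693 0.0754
(400, 297) 0.08 own -0.0559 0.0689
(400, 297) 0.1 own -0.0425 0.0624
(400, 297) 0.12 own -0.0292 0.0559
(412, 320) 0.06 own -0.0571 0.075
(412, 320) 0.08 own -0.044 0.0686
(412, 320) 0.1 own -0.0309 0.0621
(412, 320) 0.12 own -0.0178 0.0556
```

View pics/t8.png

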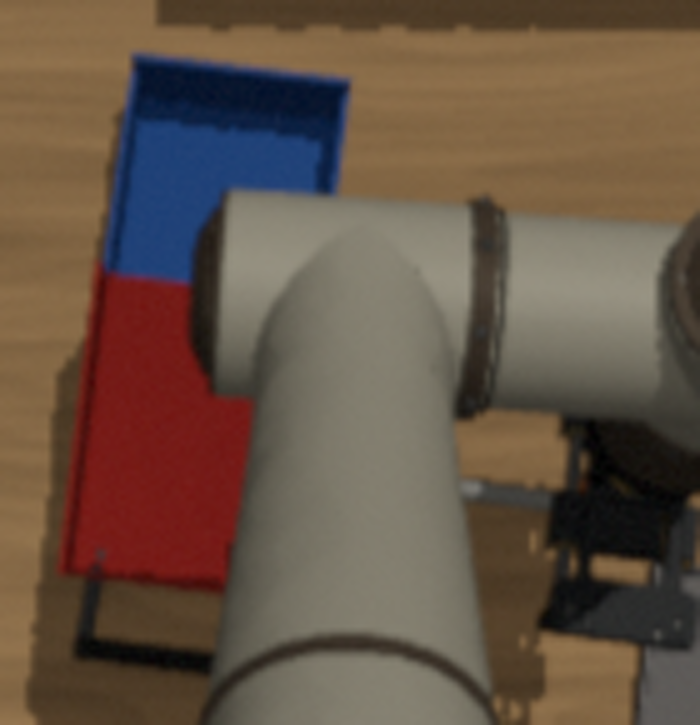

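Crystal 0 lies on the skip floor opposite bore 0 and blocks nothing. Next I'll drive bore 1.

```bash
python3 -m jog '[[-0.7,0,0,0,0,0],[-0.6,0,0,0,0,0],[-0.6,0,0,0,0,0],[-0.6,0,0,0,0,0],[-0.6,0,0,0,0,0]]'; python3 -m jog '[[-0.6,0,0,0,0,0],[-0.6,0,0,0,0,0],[-0.7,0,0,0,0,0],[-0.7,0,0,0,0,0],[-0.7,0,0,0,0,0]]';python3 -m jog '[[-0.8,0,0,0,0,0],[-0.4,0,0,0,0,0],[0,0,0,0,0,0],[0,0,0,0,0,0],[0,0,0,0,0,0]]'
python3 - <<'E'
from h import *
s=sense();p=s['tcp_pos'];R=s['ee_rot'];tip=p-R[:,0]*.1-R[:,2]*.0094
a=np.radians(-7.3);xh=np.array([np.cos(a),np.sin(a),0]);yh=np.array([-np.sin(a),np.cos(a),0]);C=np.array([.6088,-.0555,0])
print("tip own",(tip-C)@xh,(tip-C)@yh+.02,tip[2])
grab("wrist","w8");grab("scene","s9",(240,190,370,310),6)
E
```

```text
time_s: 10.1
tcp_pos: [0.5636, -0.1677, 0.1152]
ee_rot: [[-0.126, -0.992, -0.002], [-0.992, 0.126, -0.005], [0.005, 0.002, -1.0]]
wrist_force: [-2.9, -13.0, -1.9]
gripper_width: 0.275
time_s: 10.52
tcp_pos: [0.5675, -0.1352, 0.115]
ee_rot: [[-0.127, -0.992, -0.003], [-0.992, 0.127, -0.004], [0.005, 0.002, -1.0]]
wrist_force: [-0.3, -1.0, -2.1]
gripper_width: 0.27
time_s: 10.93
tcp_pos: [0.5702, -0.1205, 0.1146]
ee_rot: [[-0.127, -0.992, 0.0], [-0.992, 0.127, 0.0], [-0.0, -0.0, -1.0]]
wrist_force: [-1.3, -0.0, -0.6]
gripper_width: 0.27
tip own -0.030049807497149694 0.050669196405147145 0.1239842688181245
```

View pics/s9.png

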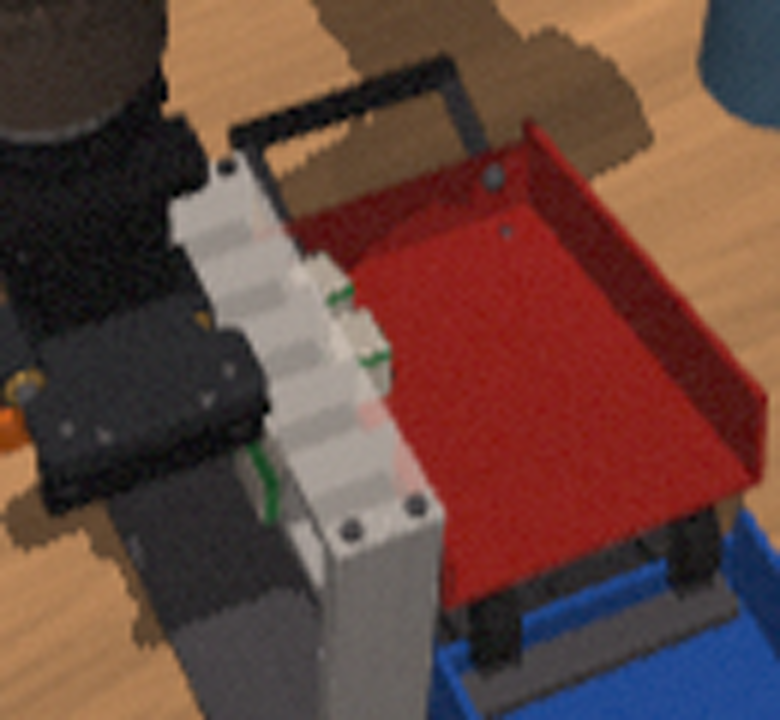

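View pics/w8.png

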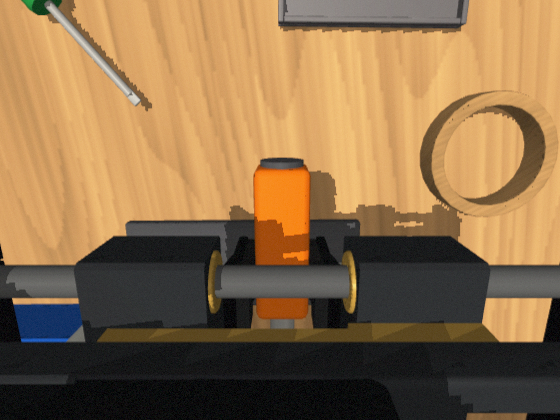

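Crystal 1 has dropped beside crystal 0, at s9 (365,345), and the grip is unchanged. Bore 2 is next; I'll check the pose before the push.

```bash
python3 -m jog '[[1.5,0,0,0,0,0],[2,0,0,0,0,0],[2,0,0,0,0,0],[1.5,0,0,0,0,0],[0.5,0,0,0,0,0]]';python3 -m jog '[[0.1,-1.5,0,0,0,0],[0,-1.5,0,0,0,0],[0,0,0,0,0,0],[0,0,0,0,0,0],[0,0,0,0,0,0]]'
python3 - <<'E'
from h import *
s=sense();p=s['tcp_pos'];R=s['ee_rot'];tip=p-R[:,0]*.1-R[:,2]*.0094
a=np.radians(-7.3);xh=np.array([np.cos(a),np.sin(a),0]);yh=np.array([-np.sin(a),np.cos(a),0]);C=np.array([.6088,-.0555,0])
print("tip own",(tip-C)@xh,(tip-C)@yh+.02,tip[2])
c=grab("wrist","w9");grab("scene","s10",(230,190,360,310),6)
hsv=cv2.cvtColor(c["bgr"],cv2.COLOR_BGR2HSV);m=cv2.inRange(hsv,(5,170,150),(18,255,255));print(cv2.boundingRect(m))
print("tippx pred",[((a+.5-b)*6-.5).round(1) for a,b in zip(proj(capture("scene"),tip),(230,190))])
E
```

```text
time_s: 11.45
tcp_pos: [0.5601, -0.1971, 0.1145]
ee_rot: [[-0.13, -0.992, -0.0], [-0.992, 0.13, -0.0], [0.0, 0.0, -1.0]]
wrist_force: [0.0, 0.4, -0.7]
gripper_width: 0.277
time_s: 11.87
tcp_pos: [0.5895, -0.1996, 0.1142]
ee_rot: [[-0.127, -0.992, -0.001], [-0.992, 0.127, 0.0], [-0.0, 0.001, -1.0]]
wrist_force: [-0.3, -0.0, -1.2]
gripper_width: 0.276
tip own -0.0008030062406831134 -0.025417367198277984 0.12360449300623956
(253, 165, 57, 153)
tippx pred [np.float64(227.0), np.float64(426.3)]
```

View pics/s10.png

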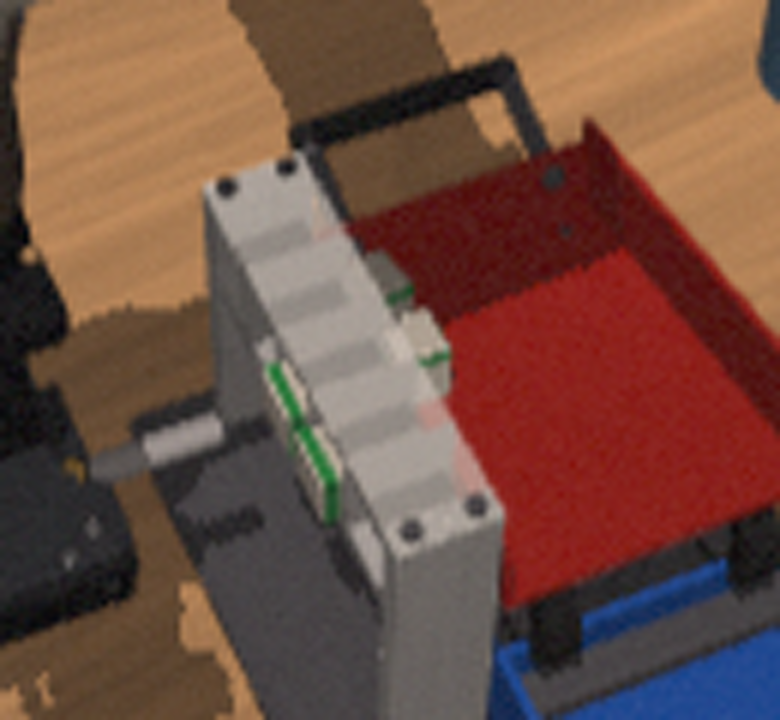

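```bash
python3 -m jog '[[-0.7,0,0,0,0,0],[-0.6,0,0,0,0,0],[-0.6,0,0,0,0,0],[-0.6,0,0,0,0,0],[-0.6,0,0,0,0,0]]'; python3 -m jog '[[-0.6,0,0,0,0,0],[-0.6,0,0,0,0,0],[-0.7,0,0,0,0,0],[-0.7,0,0,0,0,0],[-0.7,0,0,0,0,0]]';python3 -m jog '[[-0.8,0,0,0,0,0],[-0.4,0,0,0,0,0],[0,0,0,0,0,0],[0,0,0,0,0,0],[0,0,0,0,0,0]]'
python3 - <<'E'
from h import *
s=sense();p=s['tcp_pos'];R=s['ee_rot'];tip=p-R[:,0]*.1-R[:,2]*.0094
a=np.radians(-7.3);xh=np.array([np.cos(a),np.sin(a),0]);yh=np.array([-np.sin(a),np.cos(a),0]);C=np.array([.6088,-.0555,0])
print("tip own",(tip-C)@xh,(tip-C)@yh+.02,tip[2])
c=grab("wrist","w10");grab("scene","s11",(240,190,370,310),6)
hsv=cv2.cvtColor(c["bgr"],cv2.COLOR_BGR2HSV);m=cv2.inRange(hsv,(5,170,150),(18,255,255));print(cv2.boundingRect(m))
E
```

```text
time_s: 12.43
tcp_pos: [0.5934, -0.1717, 0.1153]
ee_rot: [[-0.126, -0.992, -0.002], [-0.992, 0.126, -0.005], [0.005, 0.001, -1.0]]
wrist_force: [-1.6, -14.2, -1.0]
gripper_width: 0.272
time_s: 12.85
tcp_pos: [0.5973, -0.1395, 0.1151]
ee_rot: [[-0.128, -0.992, -0.002], [-0.992, 0.128, -0.005], [0.005, 0.002, -1.0]]
wrist_force: [-0.2, -1.6, -2.5]
gripper_width: 0.279
time_s: 13.27
tcp_pos: [0.6, -0.1242, 0.1146]
ee_rot: [[-0.127, -0.992, 0.0], [-0.992, 0.127, 0.0], [-0.0, -0.0, -1.0]]
wrist_force: [0.9, -0.6, -1.6]
gripper_width: 0.274
tip own -6.88904449399402e-05 0.0506848745083891 0.1240072467938044
(253, 165, 57, 153)
```

View pics/s11.png

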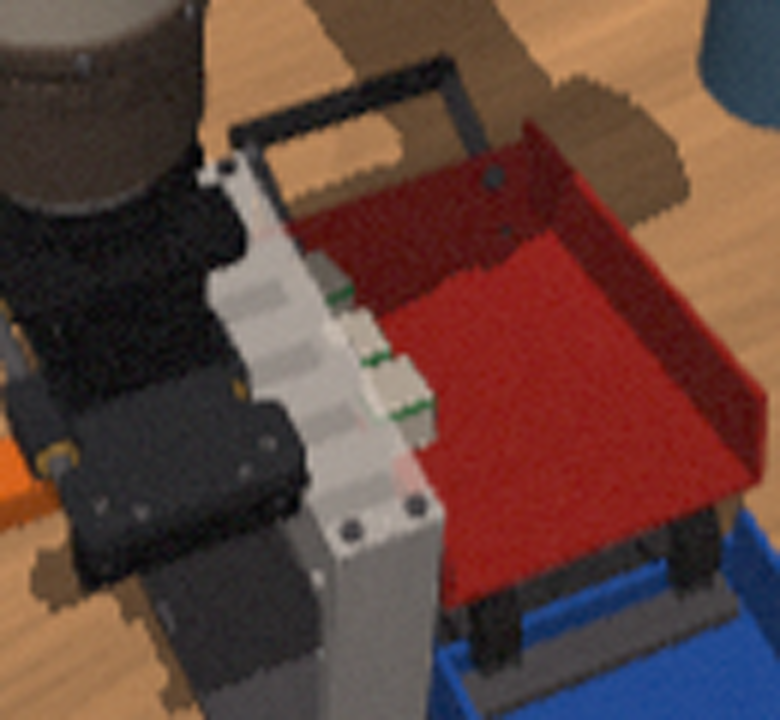

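Three crystals now lie in a row in the skip, the newest at s11 (400,390). Bore 3 is next.

```bash
python3 -m jog '[[1.5,0,0,0,0,0],[2,0,0,0,0,0],[2,0,0,0,0,0],[1.5,0,0,0,0,0],[0.5,0,0,0,0,0]]';python3 -m jog '[[0.1,-1.5,0,0,0,0],[0,-1.5,0,0,0,0],[0,0,0,0,0,0],[0,0,0,0,0,0],[0,0,0,0,0,0]]'
python3 - <<'E'
from h import *
s=sense();p=s['tcp_pos'];R=s['ee_rot'];tip=p-R[:,0]*.1-R[:,2]*.0094
a=np.radians(-7.3);xh=np.array([np.cos(a),np.sin(a),0]);yh=np.array([-np.sin(a),np.cos(a),0]);C=np.array([.6088,-.0555,0])
print("tip own",(tip-C)@xh,(tip-C)@yh+.02,tip[2])
c=grab("wrist","w11");grab("scene","s12",(230,190,360,310),6)
hsv=cv2.cvtColor(c["bgr"],cv2.COLOR_BGR2HSV);m=cv2.inRange(hsv,(5,170,150),(18,255,255));print(cv2.boundingRect(m))
print("tippx pred",[((a+.5-b)*6-.5).round(1) for a,b in zip(proj(capture("scene"),tip),(230,190))])
E
```

```text
time_s: 13.78
tcp_pos: [0.5897, -0.2016, 0.1144]
ee_rot: [[-0.13, -0.992, -0.0], [-0.992, 0.13, -0.0], [0.0, 0.0, -1.0]]
wrist_force: [-0.2, -0.3, -1.8]
gripper_width: 0.273
time_s: 14.2
tcp_pos: [0.6192, -0.2037, 0.1142]
ee_rot: [[-0.128, -0.992, -0.001], [-0.992, 0.128, 0.0], [-0.0, 0.001, -1.0]]
wrist_force: [-0.4, 0.4, -0.5]
gripper_width: 0.27
tip own 0.02922159670644279 -0.025660771171586518 0.12358848365064228
(253, 165, 57, 153)
tippx pred [np.float64(258.7), np.float64(492.8)]
```

View pics/s12.png

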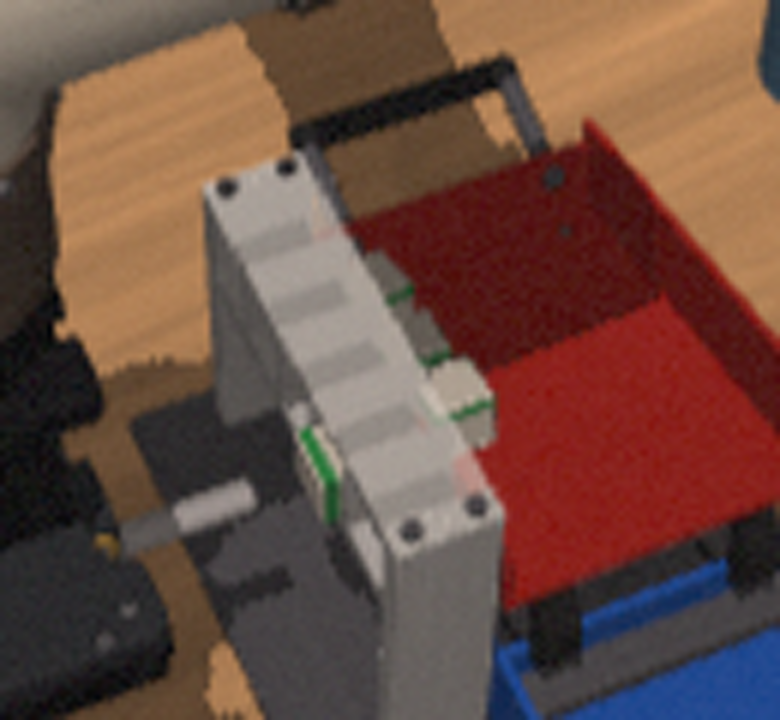

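```bash
python3 -m jog '[[-0.7,0,0,0,0,0],[-0.6,0,0,0,0,0],[-0.6,0,0,0,0,0],[-0.6,0,0,0,0,0],[-0.6,0,0,0,0,0]]'; python3 -m jog '[[-0.6,0,0,0,0,0],[-0.6,0,0,0,0,0],[-0.7,0,0,0,0,0],[-0.7,0,0,0,0,0],[-0.7,0,0,0,0,0]]';python3 -m jog '[[-0.8,0,0,0,0,0],[-0.4,0,0,0,0,0],[0,0,0,0,0,0],[0,0,0,0,0,0],[0,0,0,0,0,0]]'
python3 - <<'E'
from h import *
s=sense();p=s['tcp_pos'];R=s['ee_rot'];tip=p-R[:,0]*.1-R[:,2]*.0094
a=np.radians(-7.3);xh=np.array([np.cos(a),np.sin(a),0]);yh=np.array([-np.sin(a),np.cos(a),0]);C=np.array([.6088,-.0555,0])
print("tip own",(tip-C)@xh,(tip-C)@yh+.02,tip[2])
c=grab("wrist","w12");grab("scene","s13",(240,190,370,310),6)
hsv=cv2.cvtColor(c["bgr"],cv2.COLOR_BGR2HSV);m=cv2.inRange(hsv,(5,170,150),(18,255,255));print(cv2.boundingRect(m))
E
```

```text
time_s: 14.77
tcp_pos: [0.6231, -0.1758, 0.1153]
ee_rot: [[-0.127, -0.992, -0.002], [-0.992, 0.127, -0.005], [0.005, 0.001, -1.0]]
wrist_force: [-2.1, -12.5, -0.9]
gripper_width: 0.274
time_s: 15.18
tcp_pos: [0.627, -0.1437, 0.1152]
ee_rot: [[-0.128, -0.992, -0.003], [-0.992, 0.128, -0.005], [0.006, 0.002, -1.0]]
wrist_force: [-1.9, -13.8, -1.9]
gripper_width: 0.275
time_s: 15.6
tcp_pos: [0.6297, -0.128, 0.1146]
ee_rot: [[-0.127, -0.992, 0.0], [-0.992, 0.127, 0.0], [-0.0, -0.0, -1.0]]
wrist_force: [0.3, 0.1, -0.9]
gripper_width: 0.273
tip own 0.029922687435612542 0.050707616143813486 0.12396229729426295
(253, 165, 57, 153)
```

View pics/s13.png

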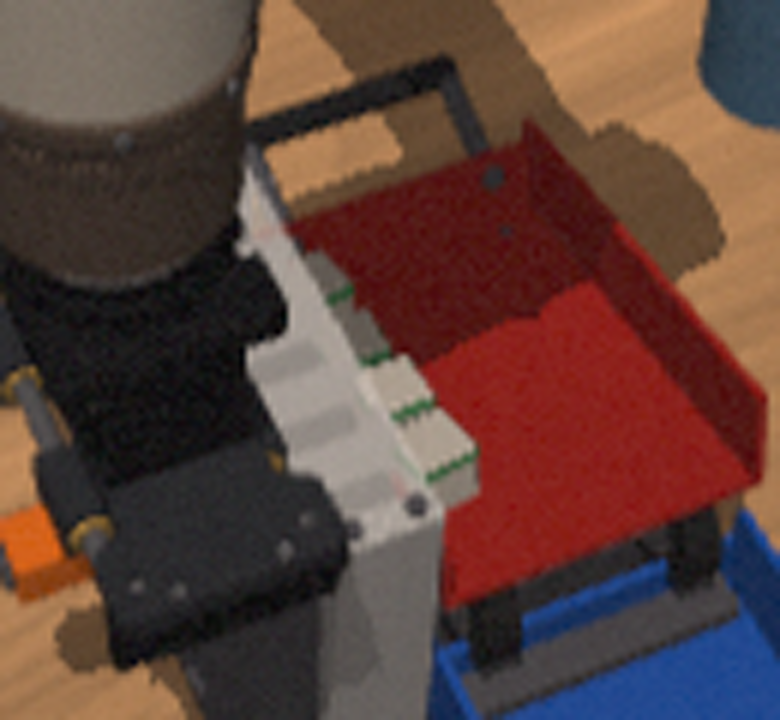

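All four crystals are in the skip. Now I'll put the rod back in the tray.

```bash
python3 -m jog '[[1.5,0,0,0,0,0],[2,0,0,0,0,0],[2,0,0,0,0,0],[1.5,0,0,0,0,0],[1,0,0,0,0,0]]';python3 -m jog '[[3,1.9,0,0,0,0],[3.2,2,0,0,0,0],[3.2,2,0,0,0,0],[3.2,2,0,0,0,0],[3.2,2,0,0,0,0]]';python3 -m jog '[[2.5,1.6,0,0,0,0],[1.6,0.9,0,0,0,0],[0,0,0,0,0,0],[0,0,0,0,0,0],[0,0,0,0,0,0]]'
python3 - <<'E'
from h import *
s=sense();print(s['tcp_pos'])
c=grab("wrist","w13")
hsv=cv2.cvtColor(c["bgr"],cv2.COLOR_BGR2HSV);m=cv2.inRange(hsv,(5,170,150),(18,255,255));print(cv2.boundingRect(m))
grab("scene","s14",(60,180,360,350),2.6)
E
```

```text
time_s: 16.12
tcp_pos: [0.6189, -0.21, 0.1145]
ee_rot: [[-0.129, -0.992, -0.0], [-0.992, 0.129, -0.0], [0.0, 0.0, -1.0]]
wrist_force: [-1.0, -0.5, -1.9]
gripper_width: 0.271
time_s: 16.53
tcp_pos: [0.4998, -0.3533, 0.1147]
ee_rot: [[-0.127, -0.992, 0.0], [-0.992, 0.127, -0.0], [0.0, -0.0, -1.0]]
wrist_force: [1.1, 0.2, -1.5]
gripper_width: 0.276
time_s: 16.95
tcp_pos: [0.4714, -0.3893, 0.1146]
ee_rot: [[-0.127, -0.992, 0.0], [-0.992, 0.127, -0.0], [-0.0, -0.0, -1.0]]
wrist_force: [-0.6, -0.2, -1.5]
gripper_width: 0.273
[ 0.47137245 -0.38934308  0.11459583]
(253, 165, 57, 153)
```

View pics/s14.png

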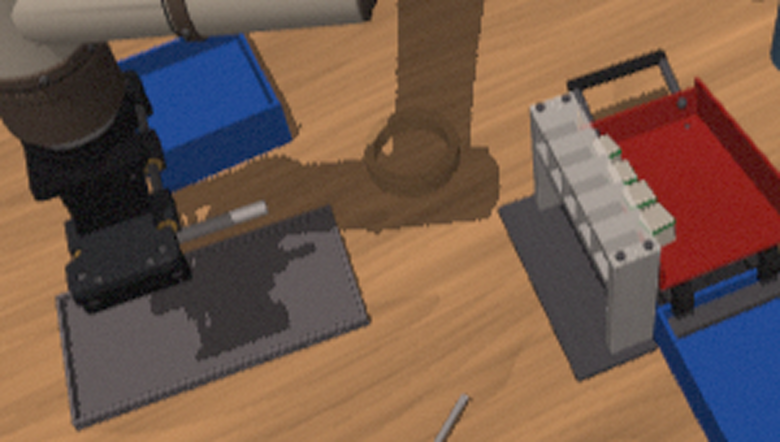

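View pics/w13.png

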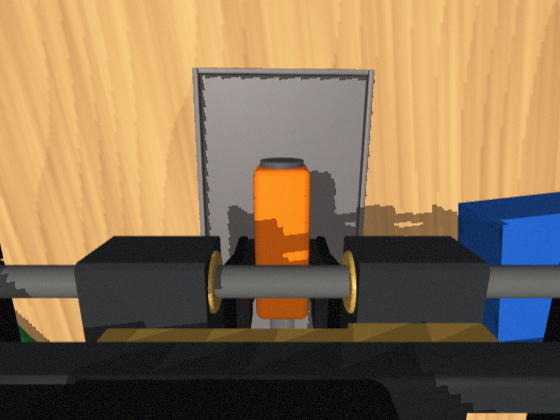

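All bores are empty, and the rod sits squarely over the tray. I'll lower and release.

```bash
python3 -m jog '[[0,0,2.5,0,0,0],[0,0,2.5,0,0,0],[0,0,2.5,0,0,0],[0,0,1.5,0,0,0],[0,0,1,0,0,0]]';python3 -m jog '[[0,0,0.5,0,0,0],[0,0,0.2,0,0,0],[0,0,0,0,0,0],[0,0,0,0,0,0],[0,0,0,0,0,0]]';python3 -m jog '[[0,0,0,0,0,0],[0,0,0,0,0,0],[0,0,0,0,0,0],[0,0,0,0,0,0],[0,0,0,0,0,0]]' 5;python3 -m jog '[[0,0,0,0,0,0],[0,0,-1,0,0,0],[0,0,-3,0,0,0],[0,0,-4,0,0,0],[0,0,-4,0,0,0]]';python3 -m jog '[[0,0,-4,0,0,0],[0,0,-4,0,0,0],[0,0,-2,0,0,0],[0,0,0,0,0,0],[0,0,0,0,0,0]]' 3.4
python3 - <<'E'
from h import *
s=sense();print(s['tcp_pos'],s['joints'])
c=grab("wrist","w14");grab("scene","s15")
E
```

```text
time_s: 17.47
tcp_pos: [0.4709, -0.3879, 0.0123]
ee_rot: [[-0.126, -0.992, -0.003], [-0.992, 0.126, 0.002], [-0.001, 0.003, -1.0]]
wrist_force: [-0.2, -0.7, -1.4]
gripper_width: 0.273
time_s: 17.88
tcp_pos: [0.4719, -0.3898, 0.0088]
ee_rot: [[-0.127, -0.992, 0.002], [-0.992, 0.127, -0.001], [0.001, -0.002, -1.0]]
wrist_force: [0.6, -0.0, -1.6]
gripper_width: 0.273
time_s: 18.3
tcp_pos: [0.4712, -0.3895, 0.0078]
ee_rot: [[-0.127, -0.992, 0.0], [-0.992, 0.127, -0.0], [0.0, -0.0, -1.0]]
wrist_force: [-0.1, -0.8, 0.6]
gripper_width: 0.534
time_s: 18.72
tcp_pos: [0.4704, -0.3891, 0.1288]
ee_rot: [[-0.127, -0.992, -0.002], [-0.992, 0.127, 0.001], [-0.0, 0.002, -1.0]]
wrist_force: [0.7, 0.7, 0.2]
gripper_width: 0.572
time_s: 19.13
tcp_pos: [0.4715, -0.3895, 0.2299]
ee_rot: [[-0.127, -0.992, 0.004], [-0.992, 0.127, -0.001], [0.001, -0.004, -1.0]]
wrist_force: [0.1, 0.4, -1.0]
gripper_width: 0.405
[ 0.4714837  -0.389498    0.22990185] [-2.44215882e+01  2.03378179e+01 -1.05831075e+00 -1.70868421e-02
 -6.83626741e+01  1.71033931e+01]
```

View pics/w14.png

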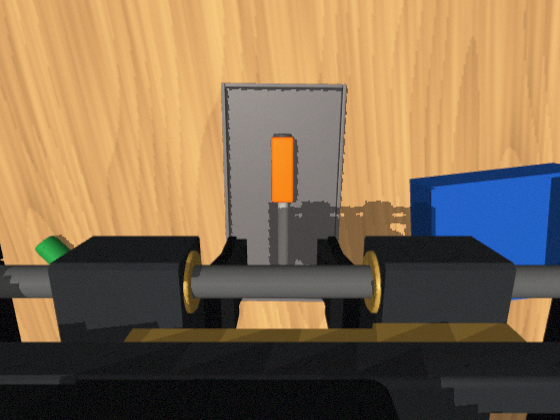

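View pics/s15.png

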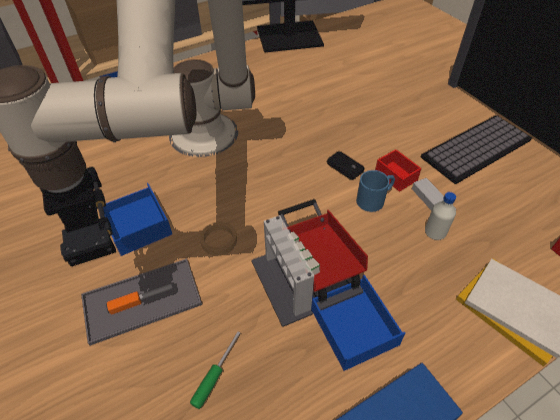

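The rod lies in the tray, at scene (140,298), parallel to its long side. Next I'll refine the bar position.

Run:
```python
from h import *
grab("top","t16",(235,175,305,225),11);grab("scene","s16",(260,190,340,250),9)
```

```text
(no output)
```

View pics/t16.png

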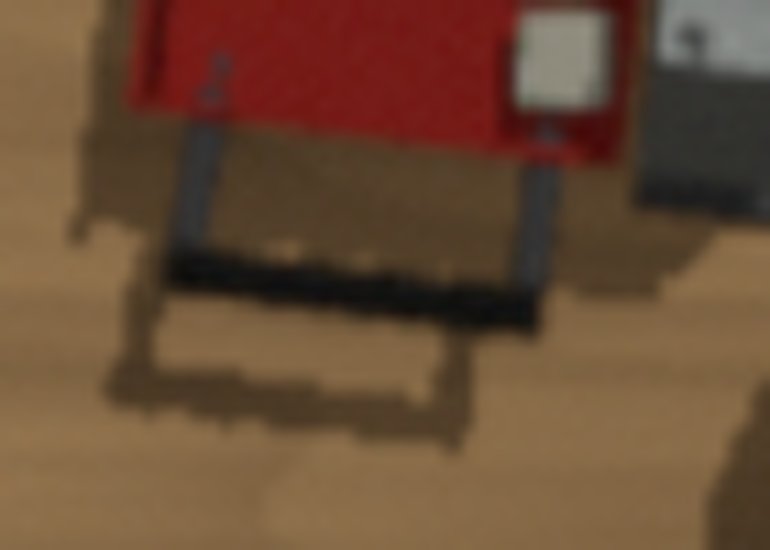

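View pics/s16.png

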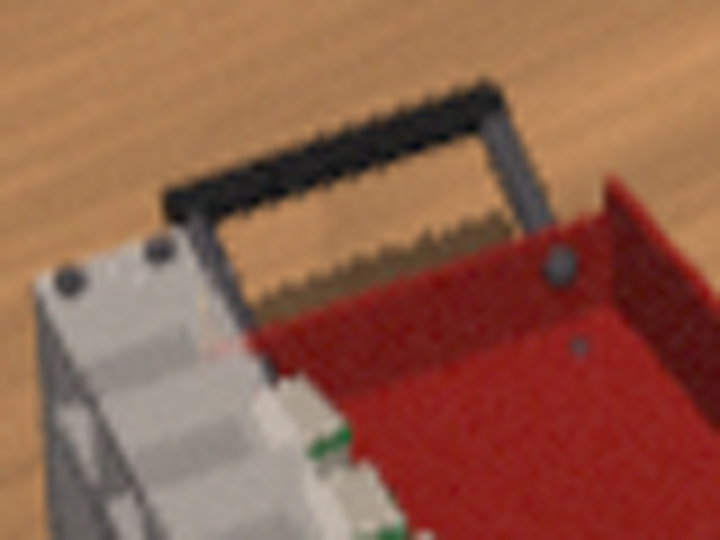

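Run:
```python
from h import *
t=capture("top");s=capture("scene")
T=lambda U,V:((U+.5)/11-.5+235,(V+.5)/11-.5+175)
S=lambda U,V:((U+.5)/9-.5+260,(V+.5)/9-.5+190)
print(tri(t,T(352,290),s,S(333,150)),tri(t,T(168,267),s,S(500,98)),tri(t,T(537,313),s,S(165,203)))
print(onz(t,*T(352,290),.085),onz(s,*S(333,150),.085))
# rear wall top edge: top view (130,108)-(615,160), scene (610,180)-(255,340)
for a,b in [((130,108),(610,182))]: print("rear left corner",tri(t,T(*a),s,S(*b)))
# skip front lip corners in the top picture of t1 : (75,197),(230,212)
T1=lambda U,V:((U+.5)/3.6-.5+235,(V+.5)/3.6-.5+70)
print([onz(t,*T1(*q),.09)[:2].round(4) for q in [(72,197),(230,212)]])
```

```text
(array([0.47832038, 0.0512115 , 0.08798734]), np.float64(0.0021102627001982656)) (array([0.48478452, 0.10024291, 0.08705923]), np.float64(0.0002062157267413922)) (array([0.47211357, 0.00247979, 0.08897299]), np.float64(0.0035217086046695875))
[0.47931787 0.0522448  0.085     ] [0.47576261 0.05162607 0.085     ]
rear left corner (array([0.52634368, 0.10987682, 0.08749717]), np.float64(0.0020141229473318455))
[array([0.7065, 0.0895]), array([ 0.6945, -0.0395])]
```

```bash
python3 -m jog '[[-2.5,0.2,0,0,0,0],[-3.8,0.4,0,0,0,0],[-4,0.5,0,0,0,0],[-4,0.5,0,0,0,0],[-4,0.5,0,0,0,0]]';python3 -m jog '[[-4,0.5,0,0,0,0],[-4,0.5,0,0,0,0],[-4,0.5,0,0,0,0],[-4,0.5,0,0,0,0],[-4,0.5,0,0,0,0]]';python3 -m jog '[[-3,0.5,1,0,0,0],[-2.5,0.3,2,0,0,0],[0,0,2,0,0,0],[0,0,2,0,0,0],[0,0,0,0,0,0]]'
python3 - <<'E'
from h import *
s=sense();p=s['tcp_pos'];R=s['ee_rot'];print(p,R.round(4),s['joints'])
print("go (tool, cm):",(R.T@(np.array([.478,.0515,.068])-p)*100).round(2))
c=grab("wrist","w17");grab("scene","s17",(230,150,380,290),5)
E
```

```text
time_s: 19.85
tcp_pos: [0.473, -0.2037, 0.2267]
ee_rot: [[-0.128, -0.992, -0.002], [-0.992, 0.128, 0.0], [0.0, 0.002, -1.0]]
wrist_force: [0.9, 0.5, 0.3]
gripper_width: 0.39
time_s: 20.27
tcp_pos: [0.4736, -0.0019, 0.2272]
ee_rot: [[-0.127, -0.992, -0.001], [-0.992, 0.127, -0.0], [0.0, 0.001, -1.0]]
wrist_force: [-0.4, 0.4, -0.2]
gripper_width: 0.387
time_s: 20.68
tcp_pos: [0.4702, 0.0516, 0.1534]
ee_rot: [[-0.127, -0.992, -0.009], [-0.992, 0.127, -0.003], [0.004, 0.009, -1.0]]
wrist_force: [-1.1, -0.4, -0.1]
gripper_width: 0.388
[0.47024078 0.05156475 0.15338302] [[-0.1269 -0.9919 -0.0092]
 [-0.9919  0.127  -0.003 ]
 [ 0.0041  0.0087 -1.    ]] [ 25.94816721  11.42916541 -25.64066957  -0.09509099 -53.47892598
 -33.1844695 ]
go (tool, cm): [-0.13 -0.85  8.53]
```

View pics/s17.png

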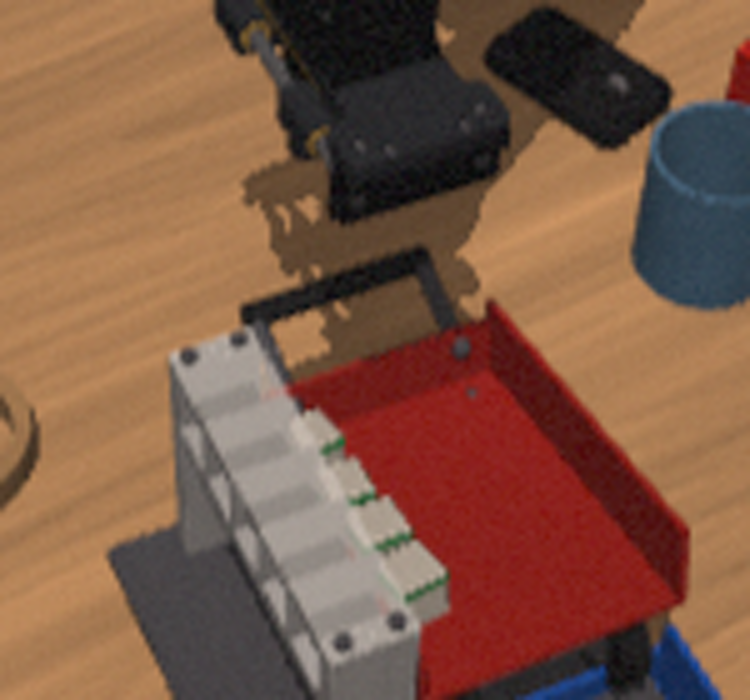

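View pics/w17.png

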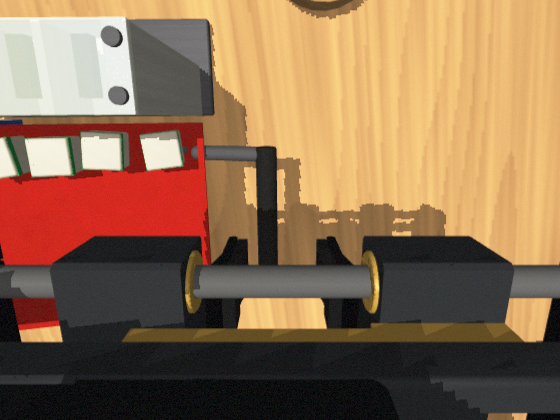

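```bash
python3 -m jog '[[0,-0.7,1,0,0,0],[0,0,1,0,0,0],[0,0,0,0,0,0],[0,0,0,0,0,0],[0,0,0,0,0,0]]'
python3 - <<'E'
from h import *
s=sense();p=s['tcp_pos'];R=s['ee_rot'];print(p,R.round(4))
print("go (tool, cm):",(R.T@(np.array([.478,.0515,.068])-p)*100).round(2))
c=grab("wrist","w18")
E
```

```text
time_s: 21.2
tcp_pos: [0.481, 0.0509, 0.1383]
ee_rot: [[-0.128, -0.992, 0.002], [-0.992, 0.128, 0.0], [-0.001, -0.001, -1.0]]
wrist_force: [-0.4, -0.4, 0.3]
gripper_width: 0.389
[0.48104121 0.0508749  0.13831022] [[-1.276e-01 -9.918e-01  1.600e-03]
 [-9.918e-01  1.276e-01  4.000e-04]
 [-6.000e-04 -1.500e-03 -1.000e+00]]
go (tool, cm): [-0.02  0.32  7.03]
```

View pics/w18.png

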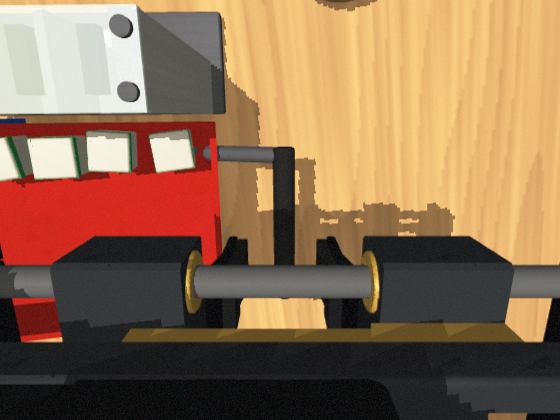

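The bar is centred between the fingers at (284,200), and the rear wall edge at column 216 is clear. I'll descend and grip.

```bash
python3 -m jog '[[0,0.1,1.5,0,0,0],[0,0,1.5,0,0,0],[0,0,1.5,0,0,0],[0,0,1.5,0,0,0],[0,0,1,0,0,0]]';python3 -m jog '[[0,0,0,0,0,0],[0,0,0,0,0,0],[0,0,0,0,0,0],[0,0,0,0,0,0],[0,0,0,0,0,0]]' 0; python3 -m jog '[[0,0,0,0,0,0],[0,0,0,0,0,0],[0,0,0,0,0,0],[0,0,0,0,0,0],[0,0,0,0,0,0]]'
python3 - <<'E'
from h import *
c=grab("wrist","w19");grab("scene","s19",(230,150,380,290),5);print(sense()['tcp_pos'])
E
```

```text
time_s: 21.67
tcp_pos: [0.4793, 0.0511, 0.0671]
ee_rot: [[-0.128, -0.992, 0.0], [-0.992, 0.128, 0.0], [-0.0, -0.0, -1.0]]
wrist_force: [0.1, 0.4, 0.5]
gripper_width: 0.39
time_s: 22.08
tcp_pos: [0.4799, 0.0515, 0.0686]
ee_rot: [[-0.127, -0.992, 0.002], [-0.992, 0.127, 0.001], [-0.001, -0.002, -1.0]]
wrist_force: [-0.6, 0.8, 1.9]
gripper_width: 0.149
time_s: 22.5
tcp_pos: [0.4799, 0.0514, 0.0685]
ee_rot: [[-0.127, -0.992, 0.002], [-0.992, 0.127, 0.0], [-0.001, -0.002, -1.0]]
wrist_force: [-1.5, 1.2, 6.2]
gripper_width: 0.153
[0.47987519 0.05145275 0.06852985]
```

View pics/w19.png

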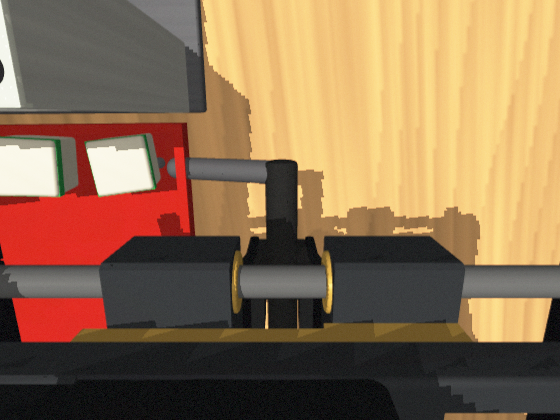

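View pics/s19.png

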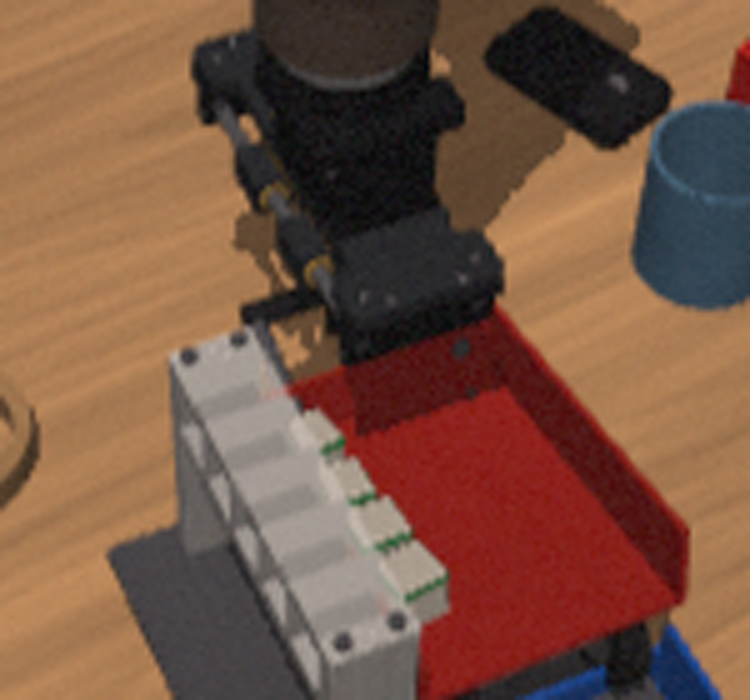

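Bar gripped at 13 mm. I'll compute the arc as row increments.

Run:
```python
import numpy as np
b0=11.2;L=20.6
b=np.radians(b0+np.array([0,2,5.5]+[5.5+3.75*i for i in range(1,19)]))
y=-L*(np.cos(b[0])-np.cos(b));z=-L*(np.sin(b)-np.sin(b[0]))
for i in range(1,len(b)): print(i,round(np.degrees(b[i])-b0,1),round(y[i]-y[i-1],2),round(z[i]-z[i-1],2))
```

```text
1 2.0 -0.15 -0.7
2 5.5 -0.32 -1.22
3 9.2 -0.43 -1.28
4 13.0 -0.51 -1.25
5 16.8 -0.59 -1.21
6 20.5 -0.67 -1.17
7 24.3 -0.75 -1.12
8 28.0 -0.82 -1.07
9 31.8 -0.89 -1.02
10 35.5 -0.95 -0.96
11 39.2 -1.01 -0.89
12 43.0 -1.07 -0.82
13 46.8 -1.12 -0.75
14 50.5 -1.17 -0.68
15 54.2 -1.21 -0.6
16 58.0 -1.24 -0.52
17 61.8 -1.28 -0.44
18 65.5 -1.3 -0.35
19 69.2 -1.32 -0.27
20 73.0 -1.34 -0.18
```

```bash
python3 -m jog '[[0,-0.15,-0.7,0,0,0],[0,-0.32,-1.22,0,0,0],[0,-0.43,-1.28,0,0,0],[0,-0.51,-1.25,0,0,0],[0,-0.59,-1.21,0,0,0]]'
python3 - <<'E'
from h import *
print(sense()['gripper_width']);grab("wrist","w20");grab("scene","s20",(230,150,400,330),4)
E
```

```text
time_s: 23.02
tcp_pos: [0.4984, 0.0491, 0.1238]
ee_rot: [[-0.128, -0.992, -0.002], [-0.992, 0.128, 0.001], [-0.001, 0.002, -1.0]]
wrist_force: [1.1, 3.6, -6.1]
gripper_width: 0.153
0.15329883731024269
```

View pics/s20.png

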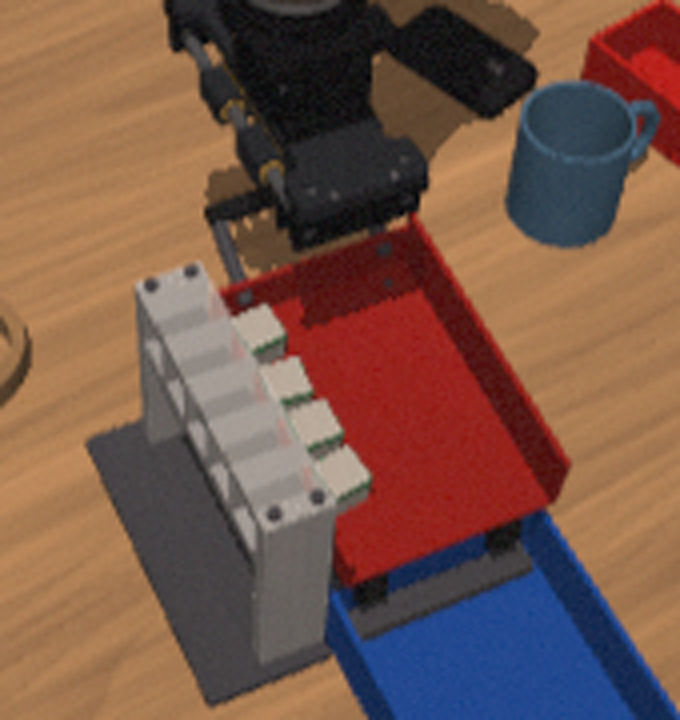

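Forces are low (6 N), the skip is rotating, and the crystals ride along inside. I'll continue.

```bash
python3 -m jog '[[0,-0.67,-1.17,0,0,0],[0,-0.75,-1.12,0,0,0],[0,-0.82,-1.07,0,0,0],[0,-0.89,-1.02,0,0,0],[0,-0.95,-0.96,0,0,0]]'; python3 -m jog '[[0,-1.01,-0.89,0,0,0],[0,-1.07,-0.82,0,0,0],[0,-1.12,-0.75,0,0,0],[0,-1.17,-0.68,0,0,0],[0,-1.21,-0.6,0,0,0]]';  python3 - <<'E'
from h import *
print(sense()['gripper_width']);grab("wrist","w21");grab("scene","s21",(230,150,430,370),3.5)
E
```

```text
time_s: 23.53
tcp_pos: [0.5348, 0.0445, 0.1765]
ee_rot: [[-0.128, -0.992, -0.011], [-0.992, 0.128, 0.002], [-0.0, 0.011, -1.0]]
wrist_force: [-12.7, 10.2, 6.6]
gripper_width: 0.15
time_s: 23.95
tcp_pos: [0.5927, 0.0369, 0.2171]
ee_rot: [[-0.126, -0.992, -0.004], [-0.992, 0.126, 0.0], [0.0, 0.004, -1.0]]
wrist_force: [-6.9, 4.7, 9.5]
gripper_width: 0.146
0.14570801727787436
```

View pics/s21.png

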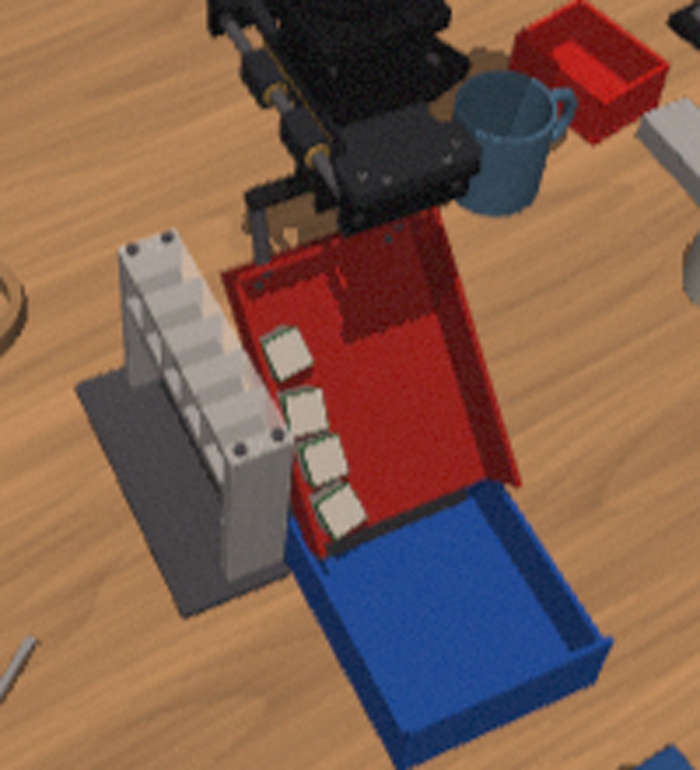

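View pics/w21.png

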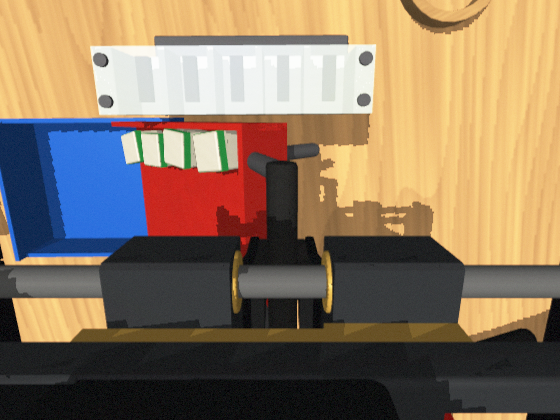

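Forces are modest and the load has begun to slide. I'll continue to about 73°.

```bash
python3 -m jog '[[0,-1.24,-0.52,0,0,0],[0,-1.28,-0.44,0,0,0],[0,-1.3,-0.35,0,0,0],[0,-1.32,-0.27,0,0,0],[0,-1.34,-0.18,0,0,0]]';  python3 -m jog '[[0,0,0,0,0,0],[0,0,0,0,0,0],[0,0,0,0,0,0],[0,0,0,0,0,0],[0,0,0,0,0,0]]'
python3 - <<'E'
from h import *
print(sense()['gripper_width']);grab("wrist","w22");grab("scene","s22",(230,150,430,370),3.5)
E
```

```text
time_s: 24.47
tcp_pos: [0.6592, 0.0289, 0.2336]
ee_rot: [[-0.126, -0.992, 0.0], [-0.992, 0.126, 0.001], [-0.001, -0.0, -1.0]]
wrist_force: [-0.4, 2.9, 1.1]
gripper_width: 0.15
time_s: 24.88
tcp_pos: [0.6596, 0.0288, 0.2335]
ee_rot: [[-0.126, -0.992, 0.002], [-0.992, 0.126, 0.001], [-0.001, -0.002, -1.0]]
wrist_force: [-1.0, 3.9, 4.7]
gripper_width: 0.151
0.1511902915803507
```

View pics/s22.png

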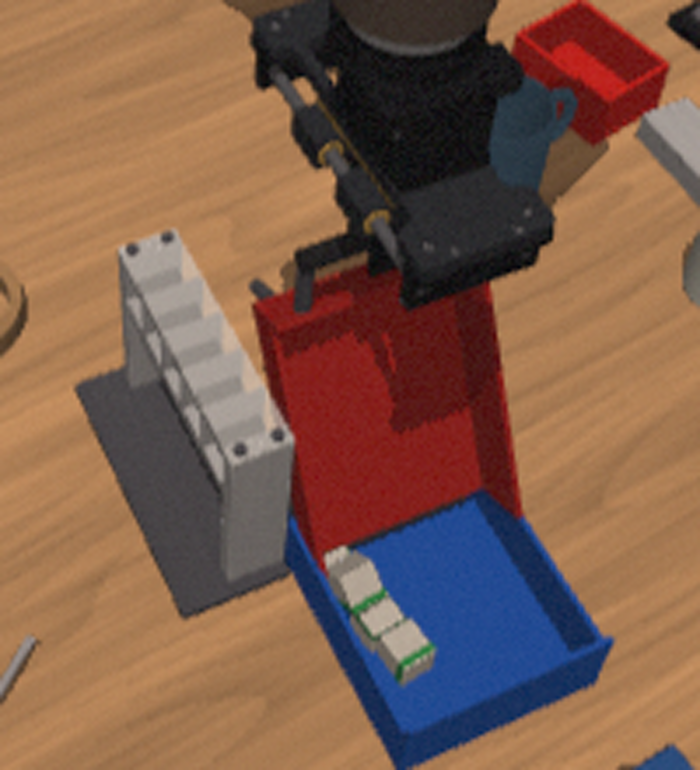

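View pics/w22.png

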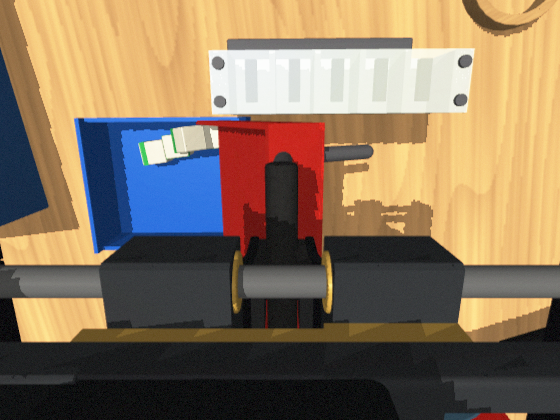

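Run:
```python
from h import *
grab("wrist","w23",(120,100,260,210),5.5);grab("scene","s23",(305,285,375,355),10)
```

```text
(no output)
```

View pics/s23.png

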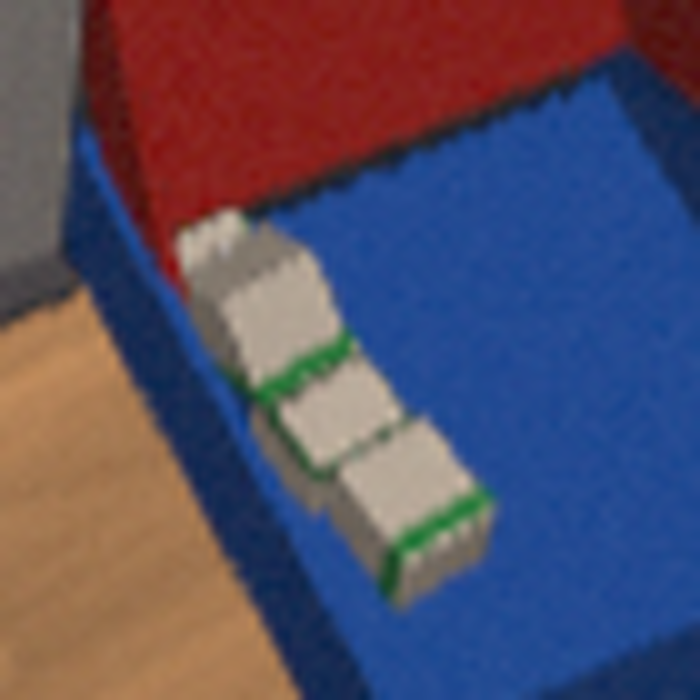

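View pics/w23.png

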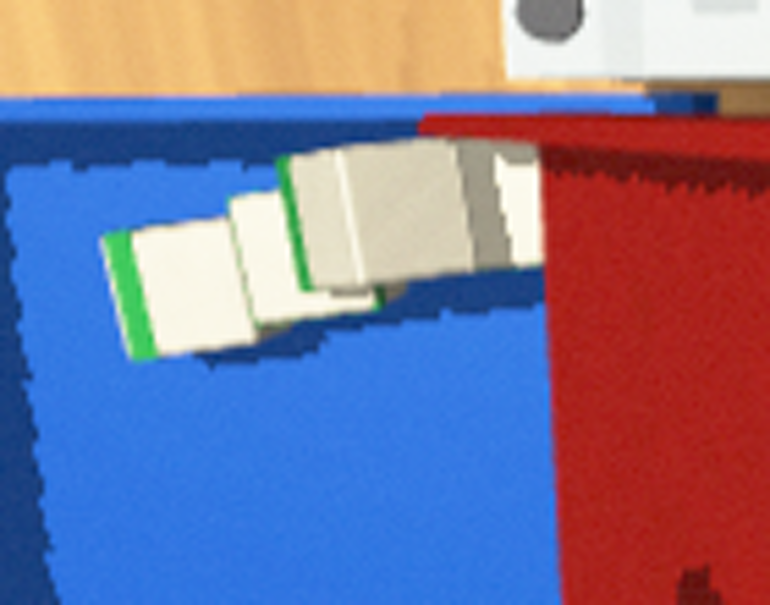

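Run:
```python
from h import *
c=capture("scene")
a=np.radians(-7.4);X=np.array([np.cos(a),np.sin(a),0]);Y=np.array([-np.sin(a),np.cos(a),0]);H=np.array([.678,.0255,0])
f=lambda U,V,z:(lambda P:((P-H)@X*1000).round(0).tolist().__str__()+" "+str(((P-H)@Y*1000).round(0)))(onz(c,(U+.5)/10-.5+305,(V+.5)/10-.5+285,z))
for n,q in {"lipL":(178,243),"lipmid":(420,140),"lipR":(625,50),"c4top corners a":(180,240),"b":(240,210),"c3 top a":(225,300),"c3b":(310,250),"c3 front":(350,340),"c1 front top":(490,495),"c1 bottom":(405,605)}.items():
    print(n,[(z,f(*q,z)) for z in (.005,.03,.04,.06)])
```

```text
lipL [(0.005, '35.0 -43.0'), (0.03, '47.0 -51.0'), (0.04, '51.0 -54.0'), (0.06, '60.0 -59.0')]
lipmid [(0.005, '34.0 19.0'), (0.03, '45.0 10.0'), (0.04, '50.0 7.0'), (0.06, '59.0 -1.0')]
lipR [(0.005, '32.0 74.0'), (0.03, '44.0 64.0'), (0.04, '48.0 59.0'), (0.06, '57.0 51.0')]
c4top corners a [(0.005, '35.0 -43.0'), (0.03, '46.0 -50.0'), (0.04, '51.0 -53.0'), (0.06, '60.0 -59.0')]
b [(0.005, '34.0 -27.0'), (0.03, '45.0 -35.0'), (0.04, '49.0 -38.0'), (0.06, '58.0 -44.0')]
c3 top a [(0.005, '52.0 -40.0'), (0.03, '63.0 -47.0'), (0.04, '67.0 -50.0'), (0.06, '76.0 -56.0')]
c3b [(0.005, '49.0 -17.0'), (0.03, '60.0 -25.0'), (0.04, '64.0 -28.0'), (0.06, '73.0 -35.0')]
c3 front [(0.005, '72.0 -19.0'), (0.03, '82.0 -27.0'), (0.04, '86.0 -30.0'), (0.06, '94.0 -37.0')]
c1 front top [(0.005, '116.0 -8.0'), (0.03, '125.0 -17.0'), (0.04, '128.0 -20.0'), (0.06, '136.0 -27.0')]
c1 bottom [(0.005, '130.0 -37.0'), (0.03, '139.0 -44.0'), (0.04, '142.0 -47.0'), (0.06, '149.0 -53.0')]
```

Four crystals are out. The rearmost, at s23 (215,245), sits close to the lip. I'll tip a few degrees more and look before lowering.

```bash
python3 -m jog '[[0,-0.5,-0.05,0,0,0],[0,-0.5,-0.03,0,0,0],[0,0,0,0,0,0],[0,0,0,0,0,0],[0,0,0,0,0,0]]'
python3 - <<'E'
from h import *
grab("scene","s24",(305,285,375,355),10)
E
```

```text
time_s: 25.55
tcp_pos: [0.6698, 0.0276, 0.234]
ee_rot: [[-0.127, -0.992, 0.002], [-0.992, 0.127, 0.001], [-0.001, -0.002, -1.0]]
wrist_force: [-0.6, 3.9, 4.3]
gripper_width: 0.148
```

View pics/s24.png

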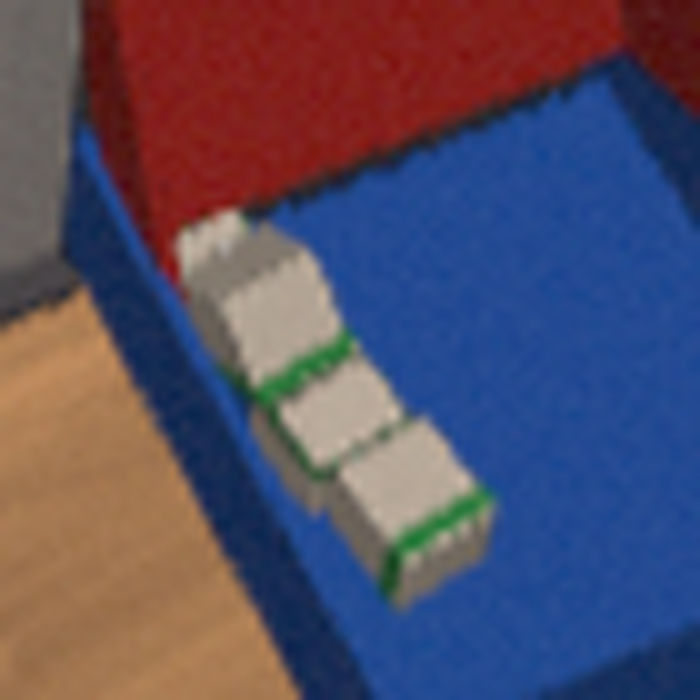

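Nothing moved when the lip did, so the crystals rest on the bin floor and on each other. I'll lower slowly and check partway.

```bash
python3 -m jog '[[0,0.5,0.03,0,0,0],[0,0.5,0.05,0,0,0],[0,0.67,0.08,0,0,0],[0,0.67,0.1,0,0,0],[0,0,0,0,0,0]]'; python3 -m jog '[[0,0.66,0.12,0,0,0],[0,0.66,0.15,0,0,0],[0,1.3,0.35,0,0,0],[0,1.28,0.44,0,0,0],[0,0,0,0,0,0]]'
python3 - <<'E'
from h import *
grab("scene","s25",(305,275,375,345),10)
E
```

```text
time_s: 26.02
tcp_pos: [0.6451, 0.0304, 0.2308]
ee_rot: [[-0.127, -0.992, 0.001], [-0.992, 0.127, 0.001], [-0.001, -0.0, -1.0]]
wrist_force: [1.1, 5.1, 3.3]
gripper_width: 0.149
time_s: 26.43
tcp_pos: [0.6041, 0.0354, 0.2184]
ee_rot: [[-0.127, -0.992, -0.004], [-0.992, 0.127, 0.001], [-0.001, 0.004, -1.0]]
wrist_force: [-0.8, 6.2, 0.7]
gripper_width: 0.149
```

View pics/s25.png

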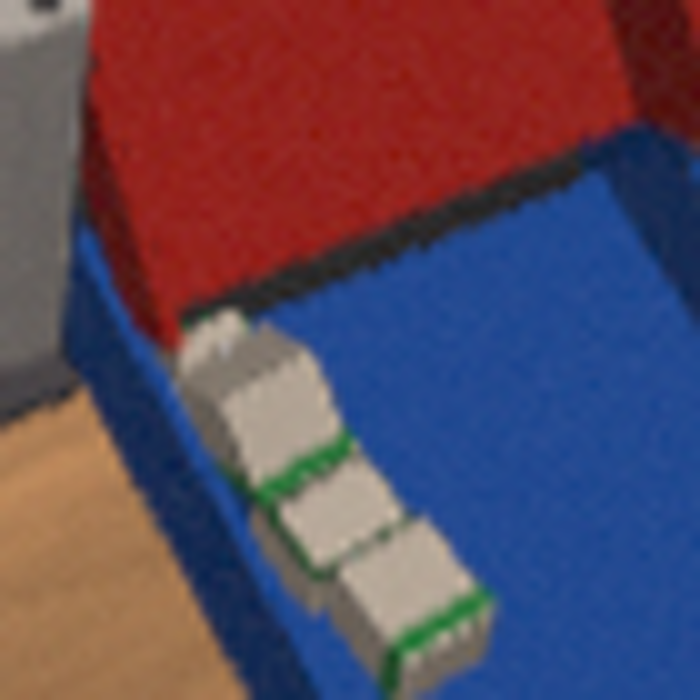

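The lip has lifted clear and the crystals stay put in the bin. I'll lower the rest of the way.

```bash
python3 -m jog '[[0,1.24,0.52,0,0,0],[0,1.21,0.6,0,0,0],[0,1.17,0.68,0,0,0],[0,1.12,0.75,0,0,0],[0,1.07,0.82,0,0,0]]'; python3 -m jog '[[0,1.01,0.89,0,0,0],[0,0.95,0.96,0,0,0],[0,0.89,1.02,0,0,0],[0,0.82,1.07,0,0,0],[0,0.75,1.12,0,0,0]]';  python3 -m jog '[[0,0.67,1.17,0,0,0],[0,0.59,1.21,0,0,0],[0,0.51,1.25,0,0,0],[0,0.2,0.6,0,0,0],[0,0.2,0.6,0,0,0]]'
python3 - <<'E'
from h import *
grab("scene","s26",(230,150,430,370),3.5)
E
```

```text
time_s: 26.9
tcp_pos: [0.5484, 0.0421, 0.1855]
ee_rot: [[-0.128, -0.992, -0.001], [-0.992, 0.128, 0.0], [0.0, 0.001, -1.0]]
wrist_force: [1.7, 5.5, -0.4]
gripper_width: 0.145
time_s: 27.32
tcp_pos: [0.5046, 0.0474, 0.1347]
ee_rot: [[-0.128, -0.992, -0.001], [-0.992, 0.128, -0.0], [0.0, 0.001, -1.0]]
wrist_force: [2.3, 2.8, -1.4]
gripper_width: 0.152
time_s: 27.73
tcp_pos: [0.4834, 0.05, 0.0866]
ee_rot: [[-0.127, -0.992, -0.002], [-0.992, 0.127, -0.001], [0.001, 0.002, -1.0]]
wrist_force: [1.7, 2.0, -1.2]
gripper_width: 0.151
```

View pics/s26.png

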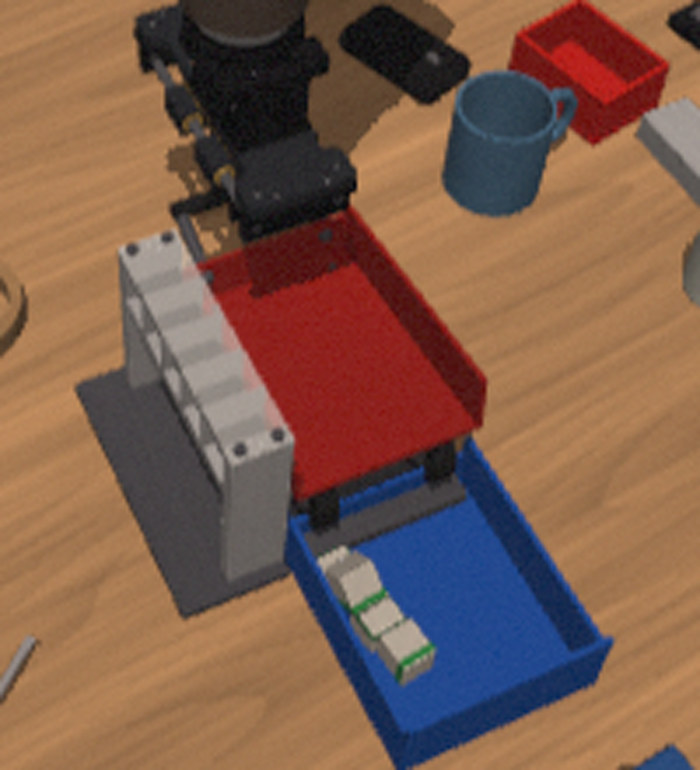

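```bash
python3 -m jog '[[0,0.15,0.5,0,0,0],[0,0.13,0.5,0,0,0],[0,0.1,0.4,0,0,0],[0,0.07,0.3,0,0,0],[0,0.05,0.2,0,0,0]]'; python3 -m jog '[[0,0,0.1,0,0,0],[0,0,0,0,0,0],[0,0,0,0,0,0],[0,0,0,0,0,0],[0,0,0,0,0,0]]'
```

```text
time_s: 28.2
tcp_pos: [0.4798, 0.0505, 0.071]
ee_rot: [[-0.125, -0.992, 0.0], [-0.992, 0.125, -0.002], [0.002, -0.0, -1.0]]
wrist_force: [-8.3, -0.1, 31.4]
gripper_width: 0.149
time_s: 28.62
tcp_pos: [0.4798, 0.0506, 0.071]
ee_rot: [[-0.126, -0.992, 0.001], [-0.992, 0.126, -0.001], [0.001, -0.002, -1.0]]
wrist_force: [-5.3, 0.1, 23.5]
gripper_width: 0.152
```

The skip is on its legs (upward reaction 24 N). I'll ease off, open, and withdraw upward.

```bash
python3 -m jog '[[0,0,-0.2,0,0,0],[0,0,-0.05,0,0,0],[0,0,0,0,0,0],[0,0,0,0,0,0],[0,0,0,0,0,0]]'; python3 -m jog '[[0,0,0,0,0,0],[0,0,0,0,0,0],[0,0,0,0,0,0],[0,0,0,0,0,0],[0,0,0,0,0,0]]' 3.4;python3 -m jog '[[0,0,0,0,0,0],[0,0,-0.5,0,0,0],[0,0,-1,0,0,0],[0,0,-1,0,0,0],[0,0,-1,0,0,0]]'; python3 -m jog '[[0,0,-3,0,0,0],[0,0,-3,0,0,0],[0,0,-3,0,0,0],[0,0,-3,0,0,0],[0,0,-3,0,0,0]]';python3 -m jog '[[0,3,0,0,0,0],[0,3,0,0,0,0],[0,2,0,0,0,0],[0,0,0,0,0,0],[0,0,0,0,0,0]]'
python3 - <<'E'
from h import *
c=grab("scene","s27");grab("top","t27");grab("scene","s28",(225,185,415,370),3.2)
hsv=cv2.cvtColor(c["bgr"],cv2.COLOR_BGR2HSV)
E
```

```text
time_s: 29.03
tcp_pos: [0.4797, 0.0506, 0.0712]
ee_rot: [[-0.127, -0.992, 0.0], [-0.992, 0.127, -0.001], [0.001, -0.001, -1.0]]
wrist_force: [-0.5, -2.6, 9.4]
gripper_width: 0.152
time_s: 29.45
tcp_pos: [0.4787, 0.051, 0.0695]
ee_rot: [[-0.128, -0.992, -0.002], [-0.992, 0.128, -0.001], [0.001, 0.001, -1.0]]
wrist_force: [-0.4, 0.8, 0.4]
gripper_width: 0.369
time_s: 29.87
tcp_pos: [0.4792, 0.0511, 0.1056]
ee_rot: [[-0.127, -0.992, -0.0], [-0.992, 0.127, -0.0], [0.0, 0.0, -1.0]]
wrist_force: [0.4, -0.9, 0.2]
gripper_width: 0.393
time_s: 30.28
tcp_pos: [0.4788, 0.051, 0.257]
ee_rot: [[-0.127, -0.992, 0.0], [-0.992, 0.127, 0.0], [-0.0, -0.0, -1.0]]
wrist_force: [0.3, 0.9, -0.4]
gripper_width: 0.392
time_s: 30.7
tcp_pos: [0.3994, 0.0614, 0.2559]
ee_rot: [[-0.126, -0.992, 0.002], [-0.992, 0.126, 0.001], [-0.001, -0.002, -1.0]]
wrist_force: [-0.1, -0.5, 0.0]
gripper_width: 0.392
```

View pics/s27.png

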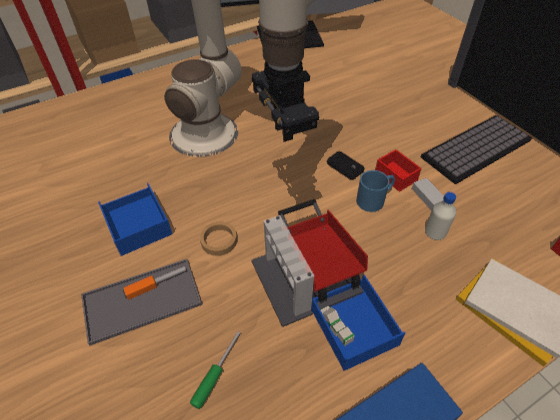

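View pics/t27.png

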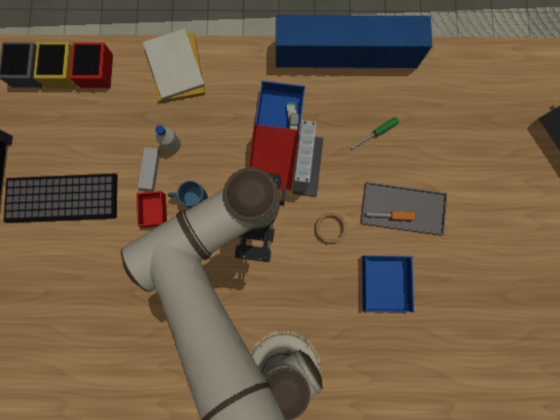

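View pics/s28.png

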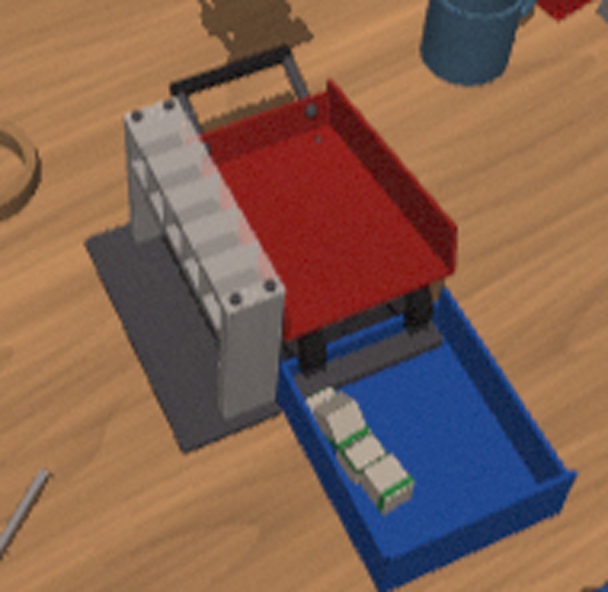

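The skip is back as it was at the start, with four crystals in the bin. The rod has been knocked aside while I was away, so I'll zoom in on it.

Run:
```python
from h import *
t=grab("top","t29",(355,175,455,240),8);s=grab("scene","s29",(75,255,210,345),5.5)
for n,c in (("t",t),("s",s)):
    hsv=cv2.cvtColor(c["bgr"],cv2.COLOR_BGR2HSV)
    m=cv2.inRange(hsv,(5,170,120),(18,255,255));cn,_=cv2.findContours(m,cv2.RETR_EXTERNAL,cv2.CHAIN_APPROX_NONE)
    r=cv2.minAreaRect(max(cn,key=cv2.contourArea));print(n,r,onz(c,*r[0],.028).round(4),[onz(c,*q,.028)[:2].round(4) for q in cv2.boxPoints(r)])
```

```text
t ((402.99383544921875, 215.11077880859375), (22.298948287963867, 6.87828254699707), 3.1798300743103027) [ 0.4486 -0.3551  0.028 ] [array([ 0.4399, -0.3209]), array([ 0.4607, -0.3228]), array([ 0.4573, -0.3894]), array([ 0.4366, -0.3873])]
s ((139.4396514892578, 287.02587890625), (12.474113464355469, 32.03877258300781), 66.80140686035156) [ 0.4575 -0.3584  0.028 ] [array([ 0.4388, -0.3927]), array([ 0.4411, -0.3233]), array([ 0.4763, -0.324 ]), array([ 0.4733, -0.3921])]
```

View pics/t29.png

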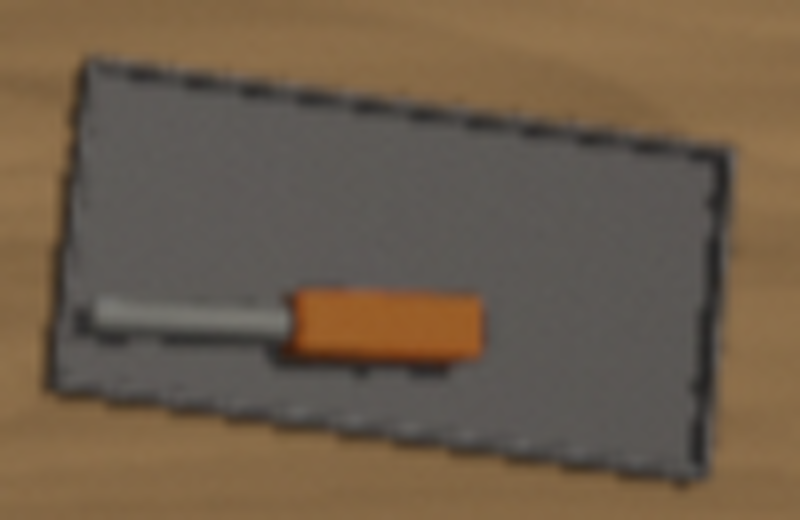

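View pics/s29.png

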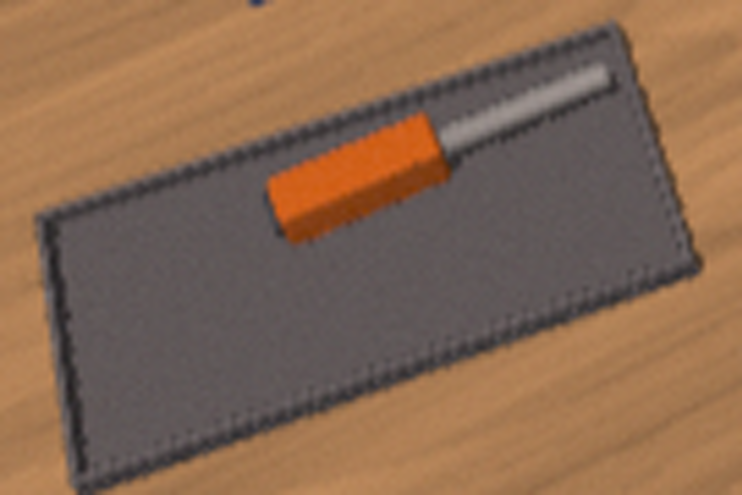

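The rod still lies flat and fully inside the tray rim, with its tip about 7 mm from the end wall, so it needs no second handling. One last close look at the crystals from above.

Run:
```python
from h import *
grab("top","t30",(240,75,330,205),5.5)
s=sense();print(s['time_s'],s['tcp_pos'],s['wrist_force'])
```

```text
31.0 [0.40046289 0.06129992 0.25474816] [-0.31323254 -0.06709643 -0.00559801]
```

View pics/t30.png

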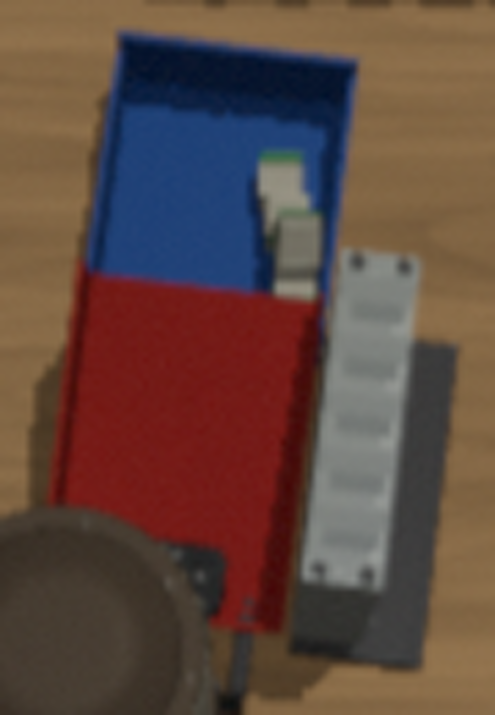

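Run:
```python
from h import *
t=capture("top");c=grab("scene","s31",(305,285,375,345),11)
a=np.radians(-7.4);X=np.array([np.cos(a),np.sin(a),0]);Y=np.array([-np.sin(a),np.cos(a),0]);H=np.array([.678,.0255,0])
g=lambda P:(((P-H)@X*1000).round(0),((P-H)@Y*1000).round(0))
T=lambda U,V:((U+.5)/5.5-.5+240,(V+.5)/5.5-.5+75)
S=lambda U,V:((U+.5)/3.2-.5+225,(V+.5)/3.2-.5+185)
for q in [(120,33),(357,62)]: print("far rim",g(onz(t,*T(*q),.06)))
for q in [(575,475),(385,590)]: print("far rim scene",g(onz(c,*S(*q),.06)))
for q in [(298,380),(308,398),(440,345)]: print("dark bar",[(z,g(onz(c,*S(*q),z))) for z in (.005,.034)])
```

```text
far rim (np.float64(173.0), np.float64(70.0))
far rim (np.float64(174.0), np.float64(-63.0))
far rim scene (np.float64(175.0), np.float64(69.0))
far rim scene (np.float64(191.0), np.float64(-77.0))
dark bar [(0.005, (np.float64(19.0), np.float64(-47.0))), (0.034, (np.float64(33.0), np.float64(-55.0)))]
dark bar [(0.005, (np.float64(34.0), np.float64(-47.0))), (0.034, (np.float64(48.0), np.float64(-55.0)))]
dark bar [(0.005, (np.float64(35.0), np.float64(60.0))), (0.034, (np.float64(48.0), np.float64(48.0)))]
```

View pics/s31.png

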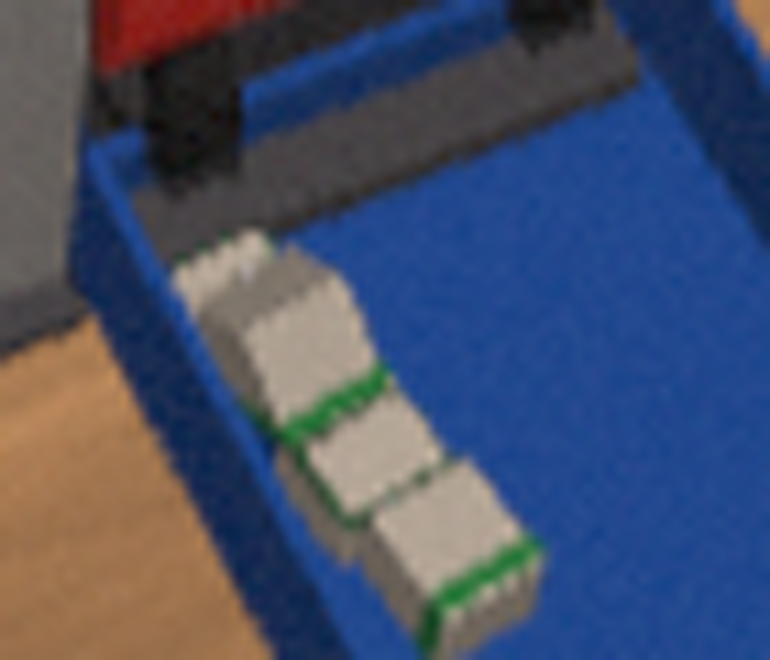

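The bin interior starts about 18 mm ahead of the axle. The rearmost crystal lies 35 mm or more ahead of it, so all four are inside. Handing in.

```bash
python3 -c "
from station import finish_job
print(finish_job())"
```

```text
the job is handed in; nothing more can be done
None
```

The job is done and handed in at about 31 s on the robot's clock, well under the 210 s limit; the station gave no verdict.

- **Crystals:** Bores 0–3 held crystals and bore 4 was empty. I drove all four out with the rod at about 13–14 N, and each dropped into the skip. Only the rod touched them.
- **Tipping:** I put the rod back in its tray. I then lifted the bar to about 75°, tipped all four crystals into the blue bin, and lowered the skip onto its legs. The highest wrist force I read, about 31 N, came as the skip touched down.
- **Last checks:** The pictures show all bores empty, the skip empty and at rest, and four crystals inside the bin. One of them rests on top of its neighbours.
- **Surroundings:** The other objects looked unmoved in the last pictures, though I did not measure them.
- **Rod moved:** The rod shifted about 3–4 cm after I set it down. It still lies flat, wholly inside the tray with its tip about 7 mm from the end wall, so I left it there.
- **Small disagreements:** The two cameras disagreed by up to about 4 mm on the bar and by about 1 mm on the rod tip. Both were within the clearances.

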